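# Load the paint sample tins into the shaker and set it going

### The arm

A 6-joint arm with a two-finger parallel gripper is mounted at the origin on the work surface. World frame = base frame: x ahead of the robot, y to its left, z up, the work surface at z = 0. Lengths are in m, angles in rad, forces in N, time in s.
With the tool pointing down it reaches from about 0.35 to 0.975 m from the base axis. Payload 4.9 kg.
Tool frame: the origin (TCP) lies between the finger pads; the fingertips stand 22 mm ahead of it and the grasp point (between the pads) lies 3 mm ahead of it; z points along the fingers, y is the line along which they close (so a half turn about z gives the same grasp; the last joint's range is limited). The gripper opens to 85 mm and grips with 20 to 120 N. Pads are 22 mm wide; open, the fingers measure 114 mm over their backs; the gripper's body (76 mm by 85 mm) begins 54 mm behind the grasp point. The pads swing forward as they close: fully open they stand 13 mm farther back than shut.
Start: joints at [-0.119, 0.053, 1.613, -0, 1.476, -0.119], TCP at [0.625, 0, 0.253] pointing down, gripper open.
Joint ranges: [-3.01, 3.01], [-1.01, 2.22], [0.06, 2.58], [-1.02, 4.17], [0.09, 2.62], [-3.14, 3.14]. Speed limits (rad/s): [2.57, 2.57, 3.14, 3.14, 3.14, 3.14].

### API

Orientations are given as a unit quaternion [w, x, y, z].
In Python, from plant import state, grab_frame, get_calibration, job_done, recognise, regions_of gives the robot as it stands.
- The arm moves only by the tool apply_moves, never from a script. Its argument "targets" is a list of rows, each an object with "translation": the shift along the tool's x, y, z normalised to -1 to 1, where 1 is 100 mm, a list of three; "twist": the turn about the tool's z normalised to -1 to 1, where 1 is 0.1 rad; "hand": the opening, from 0 (shut) to 1 (fully open). A call has 1 to 8 rows; each row shifts and turns the commanded pose from where the row before left it, along the tool's axes as they then stand; what a row does not reach is not made up. A row lasts 1/10 s, in which the tool goes at most 50 mm and 8.59 degrees, less where a joint would pass 70% of its speed; a pose out of reach is approached as far as the arm can. A call with a number of a shift or a turn outside -1 to 1 is refused whole. A call with a gripper value outside its range is refused whole. The fingers move at their own pace and stop on an object; the grip force is fixed at half the most. Time passes only in rows, so rows that do not move let the fingers close. It gives the time, the measured TCP pose, the force, the opening and the grip force at its end, in the units of the state.
- state(): the state, without advancing time (a new reading comes with each control period).
- grab_frame(name): name is "scene" or "side" or "wrist"; returns the picture (480x640x3 uint8, red, green, blue); there is no depth.
- get_calibration(name): a dict with "camera_matrix" (3x3 intrinsics, pixels), "pose" (4x4, takes a point from camera to world coordinates). Camera axes: x right, y up, looking along -z (the intrinsics and any distortion apply to the point x, -y, -z); pixel columns grow to the right and rows downward; lengths in m; the calibration is good to about 2 mm. A picture is of the moment at which its call begins: read the wrist's pose just before it. get_calibration takes no time and is no camera call; for the wrist camera it gives the pose at the moment of the call.
- job_done(): hands the job in; it is judged then, once.
Trained networks look in the newest picture that a camera, given by its name, has taken for a name from the list of things; names that differ only in an ending like _2 or _b are one class to them, and where a whole thing is asked for, a point or a joint stands for the part that bears it (a point fixed in the world has none). Each returns a list of dicts, best first, with "score" (0 to 1); they miss things now and then, are a little off and sometimes report something else, mostly with a low value. They report only what shows in the picture. A call takes as long as a camera call.
- recognise(camera, query): "point" ([x, y, z] in m, in world coordinates, good to about 4 mm: the middle of the surface that is visible of it).
- regions_of(camera, query): "pixels" (480x640 bool, what is visible of it).
The state is a dict: "time": time; "joint_pos": joint angles; "joint_vel": joint speeds; "joint_efforts": joint torques, N m; "tool_pos": TCP position; "tool_rot": TCP orientation; "contact_force": force on the tool from outside, world axes, zero at the start; "ft_torque": the same for the moment, N m; "gripper_width": opening from 0.0 (shut) to 1.0 (fully open); "grasp_force": force on a finger pad.
Only numpy, scipy, OpenCV 4.12 (cv2) and the standard library are available. Lean on these libraries where they do the work, as an engineer would, in place of code of your own. Each camera call takes 0.05 s, during which the arm holds its last target. There are 200 camera calls.

### The job

Put every small paint sample tin on the table into the bench shaker, each standing in a pocket of its own; then lower the cover plate over the shaft and the anti-rotation pin until it is fully home, without letting it drop, and swing both clamps down onto it. Last, press the start button, and leave the other things on the table where they are.

Things in the scene. Friction and masses are not known exactly. Their poses are not given: they have to be found in the camera images.
- shaker: bench shaker for paint tins, fixed: grey housing 236 x 228 mm, on it a platform 226 (x) x 170 (y) mm, top 76 mm up, with four tin pockets, a central shaft, a clamp at each x end, and 62 mm from the shaft along +y the anti-rotation pin (8 mm thick, from seat height to 30 mm above it, last 4 mm tapered; 14 mm post below). Origin: on the table under the shaft; x from front to back clamp, y to the pin, z up
- pocket1 (a point): centre of the floor of a round pocket in the shaker's platform (53 mm across, 8 mm deep, floor 68 mm above the table), holds one tin; the four pockets lie at (+-44, +-44) mm from the shaft in the shaker's axes; this one at (44, 44) mm
- pocket2 (a point): centre of the floor of a round pocket in the shaker's platform (53 mm across, 8 mm deep, floor 68 mm above the table), holds one tin; the four pockets lie at (+-44, +-44) mm from the shaft in the shaker's axes; this one at (-44, 44) mm
- pocket3 (a point): centre of the floor of a round pocket in the shaker's platform (53 mm across, 8 mm deep, floor 68 mm above the table), holds one tin; the four pockets lie at (+-44, +-44) mm from the shaft in the shaker's axes; this one at (-44, -44) mm
- pocket4 (a point): centre of the floor of a round pocket in the shaker's platform (53 mm across, 8 mm deep, floor 68 mm above the table), holds one tin; the four pockets lie at (+-44, +-44) mm from the shaft in the shaker's axes; this one at (44, -44) mm
- seat (a point): on the shaft's axis, at its shoulder, 128 mm above the table, where the underside of the cover rests when fully home. Below, the shaft is 24 mm thick; above, it is 16 mm thick and stands 45 mm higher, with the last 6 mm tapered. Loaded tins end 2 mm below this height. Two 14 mm rests of the same height stand at (+-58, 0) mm
- cover: aluminium cover plate 132 (x) x 150 (y) x 5 mm, 0.35 kg, with a dark square boss 34 x 34 mm, 32 mm high, in the middle of its upper side (flats along the plate's x and y), to be gripped. An 18 mm hole through plate and boss takes the shaft, a 10 mm hole 62 mm from the centre along +y takes the pin. Origin: centre of the plate's underside, z up. It starts flat on the table, boss up
- tin1: small closed paint sample tin with a pale wrapper and plain steel rims, upright cylinder 48 mm across, 58 mm high, about 0.17 kg. Origin: centre of its underside, z up. Two to four such tins are present, standing on the table; one that is absent reads None
- tin2: small closed paint sample tin with a pale wrapper and plain steel rims, upright cylinder 48 mm across, 58 mm high, about 0.17 kg. Origin: centre of its underside, z up. Two to four such tins are present, standing on the table; one that is absent reads None
- tin3: small closed paint sample tin with a pale wrapper and plain steel rims, upright cylinder 48 mm across, 58 mm high, about 0.17 kg. Origin: centre of its underside, z up. Two to four such tins are present, standing on the table; one that is absent reads None
- tin4: small closed paint sample tin with a pale wrapper and plain steel rims, upright cylinder 48 mm across, 58 mm high, about 0.17 kg. Origin: centre of its underside, z up. Two to four such tins are present, standing on the table; one that is absent reads None
- clamp_front (a joint): hinge of the hold-down clamp at the front (-x end) of the shaker, rad: 0 with the arm level, pointing at the shaft, its rubber foot on the cover; pi/2 upright, 2.0 leaning outward, fully open. Axis: along the shaker's y, at (-98, 0) mm, 161 mm above the table. Friction of about 0.1 N m lets it stay where it is left
- clamp_back (a joint): hinge of the hold-down clamp at the back (+x end) of the shaker, rad: 0 with the arm level, pointing at the shaft, its rubber foot on the cover; pi/2 upright, 2.0 leaning outward, fully open. Axis: along the shaker's y, at (98, 0) mm, 161 mm above the table. Friction of about 0.1 N m lets it stay where it is left
- clamp_front_grip (a point): middle of the black rubber sleeve of the front clamp's arm, 55 mm from its hinge; moves with the arm. The sleeve is 34 mm long, 16 mm wide (along the hinge axis) and 14 mm thick, and ends 72 mm from the hinge; when closed it is level, 28 mm above the cover's plate. The foot hangs 28 mm below the arm, 40 mm from the hinge
- clamp_back_grip (a point): middle of the black rubber sleeve of the back clamp's arm, 55 mm from its hinge; moves with the arm. The sleeve is 34 mm long, 16 mm wide (along the hinge axis) and 14 mm thick, and ends 72 mm from the hinge; when closed it is level, 28 mm above the cover's plate. The foot hangs 28 mm below the arm, 40 mm from the hinge
- start (a joint): travel of the start button, m: 0 at rest, 0.006 fully pressed (5 N); springs back. It is pressed down from above
- start_top (a point): centre of the top of the green round start button (24 mm across) on the shaker's housing beside the platform, at (-85, -106) mm from the shaft in the shaker's axes, 73 mm above the table when not pressed
- jar: empty glass jar, 72 mm across, 100 mm high; not part of the job. Origin: centre of its underside
- tape: roll of paper tape lying flat, 84 mm across, 25 mm high; not part of the job. Origin: centre of its underside
- putty_knife: putty knife 240 mm long lying on the table; not part of the job. Origin: under its middle
- brush: paint brush 220 mm long lying on the table; not part of the job. Origin: under its middle
- screwdriver: screwdriver 180 mm long lying on the table; not part of the job. Origin: under its middle
- stir_stick: flat wooden stirring stick 200 x 22 x 4 mm lying on the table; not part of the job. Origin: centre of its underside

How it is judged:
On the way, in this order (a step that is already met when the one before it is completed fails the run):
1. every tin stands in a pocket of its own (((horizontal distance between tin1 and pocket1 below 0.007 m and z of tin1 in the frame of pocket1 below 0.004 m) or (horizontal distance between tin1 and pocket2 below 0.007 m and z of tin1 in the frame of pocket2 below 0.004 m) or (horizontal distance between tin1 and pocket3 below 0.007 m and z of tin1 in the frame of pocket3 below 0.004 m) or (horizontal distance between tin1 and pocket4 below 0.007 m and z of tin1 in the frame of pocket4 below 0.004 m)) and angle between each of tin1, tin2, tin3, tin4's own z axis and vertical below 0.1 rad and ((horizontal distance between tin2 and pocket1 below 0.007 m and z of tin2 in the frame of pocket1 below 0.004 m) or (horizontal distance between tin2 and pocket2 below 0.007 m and z of tin2 in the frame of pocket2 below 0.004 m) or (horizontal distance between tin2 and pocket3 below 0.007 m and z of tin2 in the frame of pocket3 below 0.004 m) or (horizontal distance between tin2 and pocket4 below 0.007 m and z of tin2 in the frame of pocket4 below 0.004 m)) and ((horizontal distance between tin3 and pocket1 below 0.007 m and z of tin3 in the frame of pocket1 below 0.004 m) or (horizontal distance between tin3 and pocket2 below 0.007 m and z of tin3 in the frame of pocket2 below 0.004 m) or (horizontal distance between tin3 and pocket3 below 0.007 m and z of tin3 in the frame of pocket3 below 0.004 m) or (horizontal distance between tin3 and pocket4 below 0.007 m and z of tin3 in the frame of pocket4 below 0.004 m)) and ((horizontal distance between tin4 and pocket1 below 0.007 m and z of tin4 in the frame of pocket1 below 0.004 m) or (horizontal distance between tin4 and pocket2 below 0.007 m and z of tin4 in the frame of pocket2 below 0.004 m) or (horizontal distance between tin4 and pocket3 below 0.007 m and z of tin4 in the frame of pocket3 below 0.004 m) or (horizontal distance between tin4 and pocket4 below 0.007 m and z of tin4 in the frame of pocket4 below 0.004 m))), for 0.2 s.
2. the cover sits fully home over shaft and pin, the tins still in their pockets (all of step 1 and horizontal distance between cover and seat below 0.004 m and z of cover in the frame of seat between -0.004 and 0.004 m and angle between the y axis of cover and the y axis of shaker, either way round below 0.06 rad and angle between cover's own z axis and vertical below 0.05 rad), for 0.2 s.
3. both clamps are down on the cover (value of joint each of clamp_front, clamp_back below 0.1 rad and horizontal distance between cover and seat below 0.004 m and z of cover in the frame of seat between -0.004 and 0.004 m and angle between the y axis of cover and the y axis of shaker, either way round below 0.06 rad and angle between cover's own z axis and vertical below 0.05 rad), for 0.2 s.
4. the start button is pressed (value of joint start above 0.004 m).
At the end, for the whole second after the job is handed in: Every tin present stands upright in a pocket (7 mm from its centre, 4 mm from its floor at most), the cover lies level on the shoulder (4 mm up or aside, turned 0.06 rad from the pin at most), both clamps are down (0.1 rad at most), the button was pressed last, all at rest (all of step 1 and all of step 3 and linear speed of each of tin1, tin2, tin3, tin4, cover below 0.02 m/s); the robot touches nothing.
It fails at once if the cover is dropped onto the shaft (linear speed of cover above 0.4 m/s and horizontal distance between cover and seat below 0.015 m and z of cover in the frame of seat below 0.04 m).
It fails at once if something that is not part of the job (jar, tape, putty knife, brush, screwdriver, stick) is moved more than 4 cm (distance of any of jar, tape, putty_knife, brush, screwdriver, stir_stick from where it was at the start of the episode above 0.04 m).
Of tin1, tin2, tin3, tin4 only 2 to 4 are there at a start; the rules pass over those that are not, and their reading is None.
At some moment in a run one of tin1, tin2, tin3, tin4 may be knocked a few centimetres aside while the robot is not near it.
It also fails if it takes over 208 s, if anything falls off the work surface, if the arm or the gripper's body presses on something with over 40 N, if the wrist force passes 120 N, or if a joint passes its speed limit or range.

## Working session

There is one attempt and no reset: what is moved stays moved. The work goes in short steps, Python scripts to look and compute and a tool call to move; the robot and the scene stay as the last step left them, time stands still between calls to the robot, and variables do not carry over. Pictures are saved under pics/ and viewed, at most 14 in all, crops included, and the job is handed in when it is done.

Besides the shell and the picture viewer there is one more tool, called after "Call:" as name(argument=value, ...) on one line, values as JSON. apply_moves: Moves the arm, as the interface text tells. Its arguments: {"type":"object","properties":{"targets":{"type":"array"}},"required":["targets"]}

```bash
ls; mkdir -p pics; cat > h.py <<'E'
import numpy as np, cv2
from plant import *
def save(cam,name):
    f=grab_frame(cam); cv2.imwrite('pics/'+name,f[:,:,::-1]); return f
def cal(cam):
    c=get_calibration(cam); return np.array(c['camera_matrix']),np.array(c['pose']),c
def proj(cam,P):
    K,T,_=cal(cam); P=np.atleast_2d(P); p=(P-T[:3,3])@T[:3,:3]
    q=np.c_[p[:,0],-p[:,1],-p[:,2]]@K.T; return q[:,:2]/q[:,2:]
def ray(cam,uv,z):
    K,T,_=cal(cam); d=np.linalg.solve(K,np.array([uv[0],uv[1],1.])); d=T[:3,:3]@np.array([d[0],-d[1],-d[2]])
    o=T[:3,3]; return o+d*(z-o[2])/d[2]
E
python3 - <<'E'
from h import *
s=state(); print(s['tool_pos'],s['tool_rot'],s['gripper_width'],s['time'])
for c in ['scene','side']:
    save(c,c+'0.png'); K,T,d=cal(c); print(c,d.keys(),T[:3,3].round(3))
    for q in ['tin1','cover','shaker','clamp_front','start_top','jar','tape','putty_knife','brush','screwdriver','stir_stick']:
        r=recognise(c,q); print(q,[(np.round(x['point'],3).tolist(),round(x['score'],2)) for x in r[:6]])
E
```

```text
pics
[6.24420911e-01 6.79028962e-05 2.52054376e-01] [-7.97585804e-04  7.07102641e-01  7.07110172e-01 -6.50863509e-04] 1.0003224477862576 0.0
scene dict_keys(['camera_matrix', 'pose']) [2.041 0.375 1.024]
tin1 []
cover []
shaker []
clamp_front []
start_top []
jar []
tape []
putty_knife []
brush []
screwdriver []
stir_stick []
side dict_keys(['camera_matrix', 'pose']) [0.257 1.25  1.275]
tin1 [([0.444, 0.392, 0.055], 0.91), ([0.579, 0.39, 0.053], 0.66), ([0.57, -0.36, 0.036], 0.54)]
cover []
shaker [([0.538, 0.209, 0.072], 0.65)]
clamp_front [([0.57, -0.36, 0.037], 0.46)]
start_top []
jar [([0.769, 0.028, 0.066], 0.83)]
tape [([0.776, 0.212, 0.018], 0.76), ([0.65, 0.173, 0.206], 0.16)]
putty_knife [([0.483, 0.563, 0.003], 0.62), ([0.652, 0.172, 0.206], 0.19), ([0.55, -0.126, 0.0], 0.17)]
brush [([0.477, -0.542, 0.016], 0.69)]
screwdriver [([0.648, 0.448, 0.017], 0.62), ([0.579, 0.391, 0.051], 0.48)]
stir_stick [([0.646, -0.498, 0.0], 0.57)]
```

View pics/scene0.png

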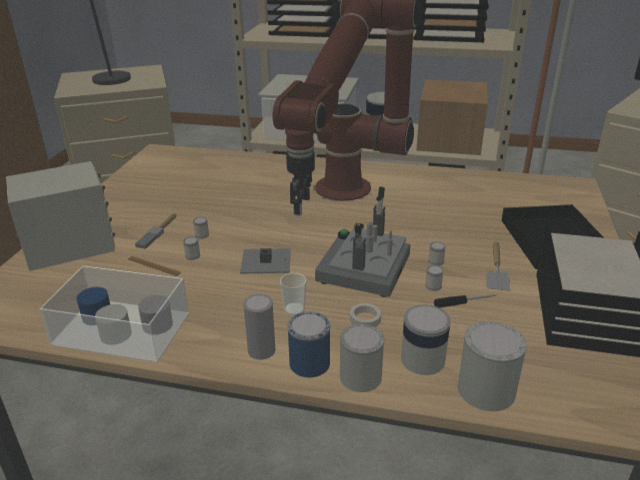

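View pics/side0.png

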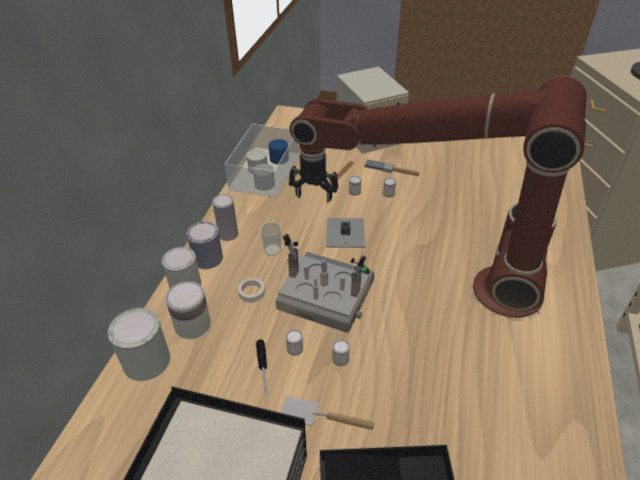

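The scene view shows the shaker at (365,258), the cover at (266,260), and tins at (201,227), (192,248), (437,253) and (434,277). The side view shows the same four tins at (390,187), (355,185), (294,342) and (341,352). I'll move the wrist camera over the shaker.

Call:
apply_moves(targets=[{"translation": [0.29, -0.11, -0.29], "twist": 0, "hand": 1}, {"translation": [0.29, -0.11, -0.29], "twist": 0, "hand": 1}, {"translation": [0.29, -0.11, -0.29], "twist": 0, "hand": 1}, {"translation": [0.29, -0.11, -0.29], "twist": 0, "hand": 1}, {"translation": [0.29, -0.11, -0.29], "twist": 0, "hand": 1}, {"translation": [0.29, -0.11, -0.29], "twist": 0, "hand": 1}, {"translation": [0.29, -0.11, -0.29], "twist": 0, "hand": 1}, {"translation": [0, 0, 0], "twist": 0, "hand": 1}])

```text
time: 2.0
tool_pos: [0.5475, 0.206, 0.4627]
tool_rot: [0.002, 0.706, 0.709, 0.004]
contact_force: [0.1, -0.6, 0.9]
gripper_width: 0.998
grasp_force: 0.0
```

```bash
python3 - <<'E'
from h import *
s=state(); print(s['tool_pos'],s['time'])
K,T,_=cal('wrist'); print(K.round(1),T.round(3))
save('wrist','w1.png')
for q in ['tin1','cover','shaker','clamp_front_grip','start_top']:
    r=recognise('wrist',q); print(q,[(np.round(x['point'],3).tolist(),round(x['score'],2)) for x in r[:6]])
for uv in [(390,181),(355,179),(294,335),(341,346)]: print('tin top',ray('side',uv,.058).round(3))
print('boss',ray('side',(346,224),.037).round(3))
print('shaft',ray('side',(323,264),.173).round(3), ray('side',(316,283),.158).round(3))
E
```

```text
[0.54750549 0.20602051 0.46266839] 2.0
[[378.9   0.  311.5]
 [  0.  378.9 238.4]
 [  0.    0.    1. ]] [[ 1.    -0.001 -0.009  0.546]
 [ 0.004  0.95   0.311  0.287]
 [ 0.008 -0.311  0.95   0.584]
 [ 0.     0.     0.     1.   ]]
tin1 [([0.45, 0.378, 0.058], 0.64), ([0.582, 0.374, 0.056], 0.63), ([0.542, 0.181, 0.078], 0.6)]
cover [([0.556, -0.128, 0.009], 0.58)]
shaker [([0.542, 0.186, 0.074], 0.84)]
clamp_front_grip [([0.442, 0.195, 0.211], 0.7)]
start_top [([0.542, 0.185, 0.077], 0.62), ([0.447, 0.09, 0.077], 0.55)]
tin top [ 0.443 -0.395  0.058]
tin top [ 0.572 -0.375  0.058]
tin top [0.581 0.376 0.058]
tin top [0.446 0.379 0.058]
boss [ 0.552 -0.139  0.037]
shaft [0.544 0.198 0.173] [0.548 0.261 0.158]
```

View pics/w1.png

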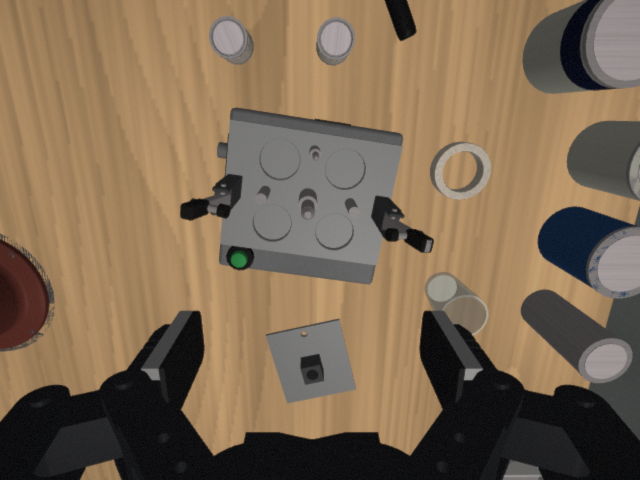

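The wrist view shows the shaker with its pin at (315,149), shaft at (306,193), button at (239,259) and pockets at (280,160), (346,168), (272,222) and (334,231). It also shows the cover with its pin hole at (304,334) and boss at (313,374). I'll fit both poses.

```bash
cat >> h.py <<'E'
from scipy.optimize import least_squares
def fit(K,T,uv,L,x0):
    uv=np.array(uv,float);L=np.array(L,float)/1000
    def w(x):
        c,s=np.cos(x[2]),np.sin(x[2]); return np.c_[x[0]+c*L[:,0]-s*L[:,1],x[1]+s*L[:,0]+c*L[:,1],L[:,2]]
    def f(x):
        p=(w(x)-T[:3,3])@T[:3,:3]; q=np.c_[p[:,0],-p[:,1],-p[:,2]]@K.T
        return (q[:,:2]/q[:,2:]-uv).ravel()
    r=least_squares(f,x0,loss='soft_l1'); return r.x,r.fun.reshape(-1,2)
E
python3 - <<'E'
from h import *
K,T,_=cal('wrist')
uv=[(239,259),(315,149),(264,190),(351,204),(280,160),(346,168),(272,222),(334,231),(306,193)]
L=[(-85,-106,73),(0,62,158),(-58,0,128),(58,0,128),(-44,44,72),(44,44,72),(-44,-44,72),(44,-44,72),(0,0,173)]
x,r=fit(K,T,uv,L,[.54,.19,0]); print('shaker',x.round(4)); print(r.round(1).tolist())
uv=[(267,333),(341,320),(355,389),(289,403),(304,334),(313,374)]
L=[(-66,75,5),(66,75,5),(66,-75,5),(-66,-75,5),(0,62,5),(0,0,37)]
x,r=fit(K,T,uv,L,[.55,-.13,0]); print('cover',x.round(4)); print(r.round(1).tolist())
im=cv2.imread('pics/w1.png')
a=cv2.resize(im[130:240,180:380],(800,440),interpolation=cv2.INTER_CUBIC)
cv2.imwrite('pics/w1a.png',a)
E
```

```text
shaker [ 0.542   0.1808 -0.1412]
[[-0.4, -1.3], [-0.2, 3.9], [-4.5, 5.7], [3.8, 4.9], [-0.8, -4.6], [-0.3, -3.1], [0.0, -2.3], [1.1, -2.7], [0.8, 18.5]]
cover [ 0.5485 -0.139   0.2234]
[[-0.8, 1.0], [-0.1, -0.8], [2.3, 0.8], [-1.8, -0.3], [1.0, -0.9], [-0.0, 0.4]]
```

View pics/w1a.png

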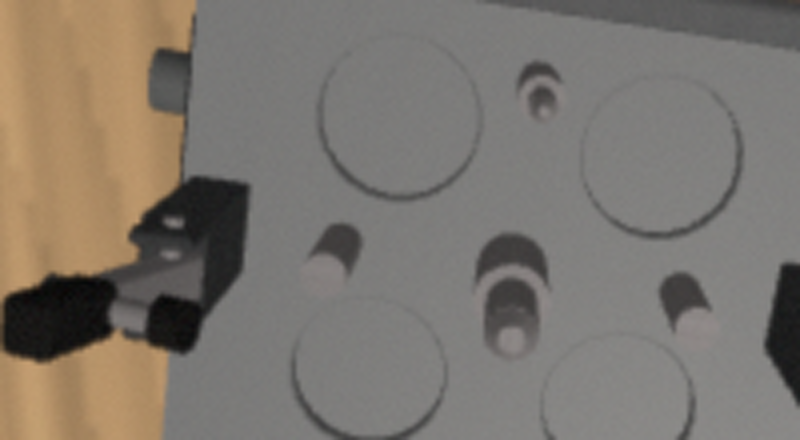

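The crop shows the tops more exactly, converted to full-picture pixels: pin (316,158), rests (261.3,198.8) and (354.3,212), shaft (307.7,215). I'll refit.

```bash
cat >> h.py <<'E'
from scipy.spatial.transform import Rotation as R
def pose():
    s=state(); w,x,y,z=s['tool_rot']; M=R.from_quat([x,y,z,w]).as_matrix()
    return np.array(s['tool_pos']),M,np.arctan2(M[1,1],M[0,1])
def plan(xyz,yaw=None,n=None,start=None):
    "rows (tool x,y,z, twist) to the target; start=(p,yaw) to chain"
    if start is None: p,M,a=pose()
    else: p,a=start
    d=np.array(xyz,float)-p; yaw=a if yaw is None else yaw
    t=(a-yaw+np.pi/2)%np.pi-np.pi/2 if True else 0
    n=n or int(max(np.ceil(np.linalg.norm(d)/.045),np.ceil(abs(t)/.09),1))
    out=[]; c=a
    for i in range(n):
        X=np.array([-np.sin(c),np.cos(c),0]);Y=np.array([np.cos(c),np.sin(c),0])
        s=d/n; out.append([round(v,3) for v in (s@X*10,s@Y*10,-s[2]*10,t/n*10)]); c-=t/n
    print('to',np.round(xyz,4),'yaw',round(c,3),'n',n)
    for o in out: print('  ',o)
    return np.array(xyz,float),c
E
python3 - <<'E'
from h import *
p,M,a=pose(); print(p,M.round(3),a,state()['joint_pos'])
K,T,_=cal('wrist')
uv=[(239,259),(316,158),(261.3,198.8),(354.3,212),(280,159.2),(345.5,169),(272.5,222),(334.3,232),(307.7,215)]
L=[(-85,-106,73),(0,62,158),(-58,0,128),(58,0,128),(-44,44,76),(44,44,76),(-44,-44,76),(44,-44,76),(0,0,173)]
x,r=fit(K,T,uv,L,[.54,.19,0]); print('shaker',x.round(4)); print(r.round(1).tolist())
g=cv2.cvtColor(cv2.imread('pics/w1.png'),cv2.COLOR_BGR2GRAY)
A,B=ray('wrist',(228,36),.058),ray('wrist',(336,38),.058); print(A,B)
st=plan([A[0],A[1],.15],x[2]-np.pi/4)
E
```

```text
[0.54808863 0.20204213 0.45416981] [[ 0.001  1.    -0.003]
 [ 1.    -0.001 -0.001]
 [-0.001 -0.003 -1.   ]] -0.001438963029909789 [ 2.25912486e-01 -8.25749944e-02  1.41872881e+00 -2.44808675e-04
  1.80873480e+00  2.27292601e-01]
shaker [ 0.5426  0.1767 -0.1514]
[[-0.4, 0.7], [-0.0, -1.2], [-1.1, -0.3], [0.8, 0.6], [-0.1, -0.6], [1.1, -0.2], [-0.5, 1.0], [1.0, 0.3], [-0.3, 0.1]]
[0.44479486 0.37253038 0.058     ] [0.57691413 0.37002534 0.058     ]
to [0.4448 0.3725 0.15  ] yaw -0.937 n 11
   [np.float64(0.155), np.float64(-0.094), np.float64(0.277), np.float64(0.85)]
   [np.float64(0.146), np.float64(-0.107), np.float64(0.277), np.float64(0.85)]
   [np.float64(0.137), np.float64(-0.119), np.float64(0.277), np.float64(0.85)]
   [np.float64(0.126), np.float64(-0.13), np.float64(0.277), np.float64(0.85)]
   [np.float64(0.115), np.float64(-0.14), np.float64(0.277), np.float64(0.85)]
   [np.float64(0.102), np.float64(-0.15), np.float64(0.277), np.float64(0.85)]
   [np.float64(0.089), np.float64(-0.158), np.float64(0.277), np.float64(0.85)]
   [np.float64(0.075), np.float64(-0.165), np.float64(0.277), np.float64(0.85)]
   [np.float64(0.061), np.float64(-0.171), np.float64(0.277), np.float64(0.85)]
   [np.float64(0.046), np.float64(-0.175), np.float64(0.277), np.float64(0.85)]
   [np.float64(0.031), np.float64(-0.178), np.float64(0.277), np.float64(0.85)]
```

The pose settled by about 8 mm between that picture and the later readings, so the fit used the wrong camera pose. I'll retake it at rest.

```bash
python3 - <<'E'
import re
s=open('h.py').read()
s=s.replace("[round(v,3) for v in","[round(float(v),3) for v in")
open('h.py','w').write(s)
from h import *
K,T,_=cal('wrist'); im=save('wrist','w2.png'); np.savez('w2.npz',K=K,T=T); print(pose()[0],T.round(4))
cv2.imwrite('pics/w2a.png',cv2.resize(im[108:278,190:400,::-1],(735,595),interpolation=cv2.INTER_CUBIC))
b=cv2.resize(im[310:410,250:370,::-1],(600,500),interpolation=cv2.INTER_CUBIC)
a=cv2.resize(im[0:80,200:360,::-1],(640,320),interpolation=cv2.INTER_CUBIC)[:,:]
E
```

```text
[0.54808601 0.20209714 0.45435801] [[ 1.000e+00  3.000e-04  4.300e-03  5.488e-01]
 [-1.700e-03  9.491e-01  3.150e-01  2.834e-01]
 [-4.000e-03 -3.150e-01  9.491e-01  5.754e-01]
 [ 0.000e+00  0.000e+00  0.000e+00  1.000e+00]]
```

View pics/w2a.png

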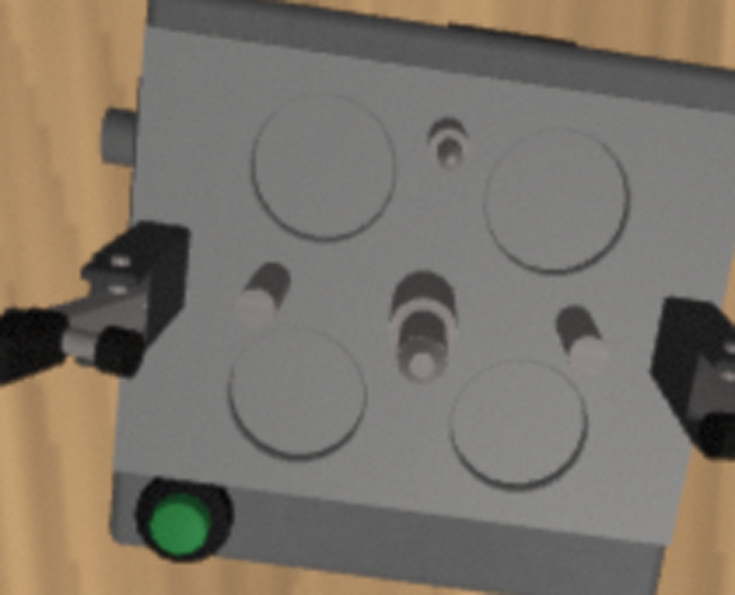

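View pics/w2.png

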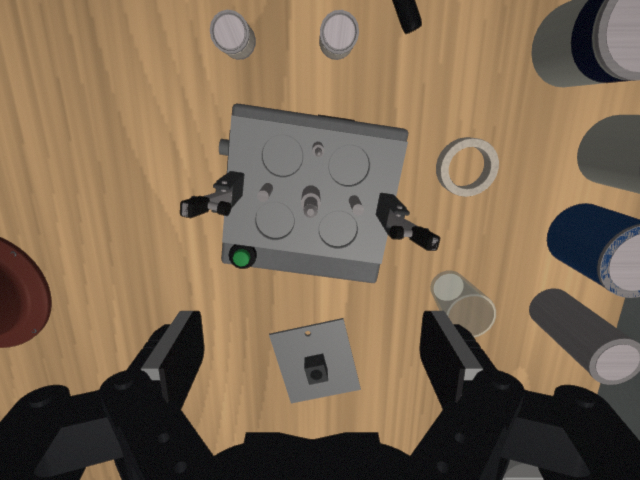

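At rest the crop gives, in full-picture pixels: button (241.1,257.4), pin tip (318.9,153.4), shaft top (310.6,211.7). Tin tops are at (231,31) and (341,30).

```bash
python3 - <<'E'
from h import *
d=np.load('w2.npz');K,T=d['K'],d['T']
uv=[(241.1,257.4),(318.9,153.4),(263.4,195.4),(358.3,209.1),(282.6,155.7),(349.1,165.4),(275.1,220.3),(338,229.1),(310.6,211.7)]
L=[(-85,-106,73),(0,62,158),(-58,0,128),(58,0,128),(-44,44,76),(44,44,76),(-44,-44,76),(44,-44,76),(0,0,173)]
x,r=fit(K,T,uv,L,[.54,.19,0]); print('shaker',x.round(4),np.abs(r).max().round(1))
uv=[(271,333),(343,319),(360,388),(292,403),(308,334),(316,374)]
L=[(-66,75,5),(66,75,5),(66,-75,5),(-66,-75,5),(0,62,5),(0,0,37)]
c,r=fit(K,T,uv,L,[.55,-.13,0]); print('cover',c.round(4),r.round(1).tolist())
A,B=ray('wrist',(231,31),.058),ray('wrist',(341,30),.058); print(A,B)
np.save('shaker.npy',x)
q=plan(pose()[0],x[2]-np.pi/4)
# hover so that the wrist camera (82 mm along tool x) looks on the tin
q=plan([A[0],A[1],.2],start=q)
E
```

```text
shaker [ 0.5462  0.1807 -0.1461] 0.4
cover [ 0.5544 -0.1384  0.2377] [[-1.9, 1.3], [0.6, -0.5], [1.0, 1.0], [-0.9, -0.3], [-0.1, -1.1], [0.4, 0.1]]
[0.44894183 0.37807499 0.058     ] [0.58298673 0.37883628 0.058     ]
to [0.5481 0.2021 0.4544] yaw -0.932 n 11
   [0.0, 0.0, -0.0, 0.846]
   [0.0, 0.0, -0.0, 0.846]
   [0.0, 0.0, -0.0, 0.846]
   [0.0, 0.0, -0.0, 0.846]
   [0.0, 0.0, -0.0, 0.846]
   [0.0, 0.0, -0.0, 0.846]
   [0.0, 0.0, -0.0, 0.846]
   [0.0, 0.0, -0.0, 0.846]
   [0.0, 0.0, -0.0, 0.846]
   [0.0, 0.0, -0.0, 0.846]
   [0.0, 0.0, -0.0, 0.846]
to [0.4489 0.3781 0.2   ] yaw -0.932 n 8
   [0.032, -0.25, 0.318, 0.0]
   [0.032, -0.25, 0.318, 0.0]
   [0.032, -0.25, 0.318, 0.0]
   [0.032, -0.25, 0.318, 0.0]
   [0.032, -0.25, 0.318, 0.0]
   [0.032, -0.25, 0.318, 0.0]
   [0.032, -0.25, 0.318, 0.0]
   [0.032, -0.25, 0.318, 0.0]
```

Call:
apply_moves(targets=[{"translation": [0, 0, 0], "twist": 0.846, "hand": 1}, {"translation": [0, 0, 0], "twist": 0.846, "hand": 1}, {"translation": [0, 0, 0], "twist": 0.846, "hand": 1}, {"translation": [0, 0, 0], "twist": 0.846, "hand": 1}, {"translation": [0, 0, 0], "twist": 0.846, "hand": 1}, {"translation": [0, 0, 0], "twist": 0.846, "hand": 1}, {"translation": [0, 0, 0], "twist": 0.846, "hand": 1}, {"translation": [0, 0, 0], "twist": 0.846, "hand": 1}])

```text
time: 3.15
tool_pos: [0.5482, 0.2022, 0.4551]
tool_rot: [-0.0, 0.903, 0.43, -0.001]
contact_force: [-0.0, 0.8, 0.6]
gripper_width: 0.997
grasp_force: 0.0
```

Call:
apply_moves(targets=[{"translation": [0, 0, 0], "twist": 0.846, "hand": 1}, {"translation": [0, 0, 0], "twist": 0.846, "hand": 1}, {"translation": [0, 0, 0], "twist": 0.846, "hand": 1}, {"translation": [0.032, -0.25, 0.318], "twist": 0, "hand": 1}, {"translation": [0.032, -0.25, 0.318], "twist": 0, "hand": 1}, {"translation": [0.032, -0.25, 0.318], "twist": 0, "hand": 1}, {"translation": [0.032, -0.25, 0.318], "twist": 0, "hand": 1}, {"translation": [0.032, -0.25, 0.318], "twist": 0, "hand": 1}])

```text
time: 3.95
tool_pos: [0.4855, 0.3127, 0.295]
tool_rot: [0.0, 0.949, 0.314, -0.001]
contact_force: [0.8, 1.0, 0.2]
gripper_width: 0.999
grasp_force: 0.0
```

Call:
apply_moves(targets=[{"translation": [0.032, -0.25, 0.318], "twist": 0, "hand": 1}, {"translation": [0.032, -0.25, 0.318], "twist": 0, "hand": 1}, {"translation": [0.032, -0.25, 0.318], "twist": 0, "hand": 1}, {"translation": [0, 0, 0], "twist": 0, "hand": 1}, {"translation": [0, 0, 0], "twist": 0, "hand": 1}, {"translation": [0, 0, 0], "twist": 0, "hand": 1}, {"translation": [0, 0, 0], "twist": 0, "hand": 1}, {"translation": [0, 0, 0], "twist": 0, "hand": 1}])

```text
time: 4.75
tool_pos: [0.4502, 0.3785, 0.2036]
tool_rot: [-0.0, 0.949, 0.314, 0.001]
contact_force: [-0.5, -0.1, 0.6]
gripper_width: 1.004
grasp_force: 0.0
```

```bash
cat >> h.py <<'E'
def tin(name):
    "tin top centre under the hand by the regions network: circle fit on top-end of the region"
    f=save('wrist',name); K,T,_=cal('wrist'); out=[]
    r=recognise('wrist','tin1'); print('rec',[(np.round(x['point'],4).tolist(),round(x['score'],2)) for x in r[:4]])
    g=cv2.medianBlur(cv2.cvtColor(f,cv2.COLOR_RGB2GRAY),5)
    for x in r[:4]:
        p=np.array(x['point'])
        if p[2]>.1 : continue
        u0=proj('wrist',[p[0],p[1],.058])[0]; dist=T[2,3]-.058; rad=K[0,0]*.024/dist
        c=cv2.HoughCircles(g,cv2.HOUGH_GRADIENT,1,20,param1=60,param2=18,minRadius=int(rad*.8),maxRadius=int(rad*1.25))
        if c is None: continue
        c=c[0][np.linalg.norm(c[0][:,:2]-u0,axis=1)<rad]
        print('  u0',u0.round(1),'rad',rad.round(1),[(k.round(1).tolist(),ray('wrist',k[:2],.058)[:2].round(4).tolist()) for k in c[:3]])
E
python3 - <<'E'
from h import *
print(pose()[0],pose()[2]); tin('t1.png')
E
```

```text
[0.45022521 0.37845942 0.2036281 ] -0.9318161001964084
rec [([0.4496, 0.3828, 0.0534], 0.81), ([0.5794, 0.3765, 0.0552], 0.8)]
  u0 [307.1 226.3] rad 34.1 [([310.5, 233.5, 31.399999618530273], [0.4466, 0.3775])]
  u0 [433.5  78. ] rad 34.1 [([432.5, 73.5, 33.70000076293945], [0.581, 0.3789]), ([413.5, 83.5, 32.20000076293945], [0.5692, 0.3847])]
```

View pics/t1.png

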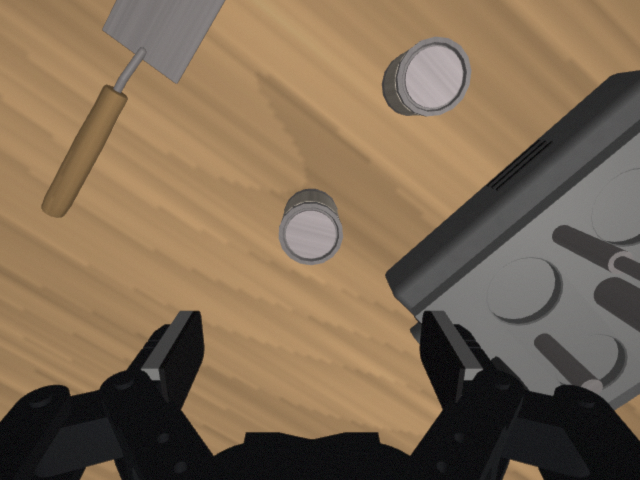

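The tin is centred at (311,233) in the picture, between the pads. I'll plan the grasp and transfer to pocket2.

```bash
cat >> h.py <<'E'
def pk(i):
    x,y,a=np.load('shaker.npy'); l=np.array({1:(.044,.044),2:(-.044,.044),3:(-.044,-.044),4:(.044,-.044)}.get(i,(0,0)))
    c,s=np.cos(a),np.sin(a); return np.array([x+c*l[0]-s*l[1],y+s*l[0]+c*l[1]])
E
python3 - <<'E'
from h import *
q=plan([.4470,.3776,.045]); q=plan([.4470,.3776,.27],start=q); P=pk(2); q=plan([*P,.27],start=q); q=plan([*P,.135],start=q)
E
```

```text
to [0.447  0.3776 0.045 ] yaw -0.931 n 4
   [-0.007, -0.002, 0.395, 0.0]
   [-0.007, -0.002, 0.395, 0.0]
   [-0.007, -0.002, 0.395, 0.0]
   [-0.007, -0.002, 0.395, 0.0]
to [0.447  0.3776 0.27  ] yaw -0.931 n 6
   [0.0, 0.0, -0.375, 0.0]
   [0.0, 0.0, -0.375, 0.0]
   [0.0, 0.0, -0.375, 0.0]
   [0.0, 0.0, -0.375, 0.0]
   [0.0, 0.0, -0.375, 0.0]
   [0.0, 0.0, -0.375, 0.0]
to [0.5091 0.2306 0.27  ] yaw -0.931 n 4
   [-0.095, 0.388, -0.0, 0.0]
   [-0.095, 0.388, -0.0, 0.0]
   [-0.095, 0.388, -0.0, 0.0]
   [-0.095, 0.388, -0.0, 0.0]
to [0.5091 0.2306 0.135 ] yaw -0.931 n 4
   [0.0, 0.0, 0.338, 0.0]
   [0.0, 0.0, 0.338, 0.0]
   [0.0, 0.0, 0.338, 0.0]
   [0.0, 0.0, 0.338, 0.0]
```

Call:
apply_moves(targets=[{"translation": [-0.007, -0.002, 0.395], "twist": 0, "hand": 1}, {"translation": [-0.007, -0.002, 0.395], "twist": 0, "hand": 1}, {"translation": [-0.007, -0.002, 0.395], "twist": 0, "hand": 1}, {"translation": [-0.007, -0.002, 0.395], "twist": 0, "hand": 1}, {"translation": [0, 0, 0], "twist": 0, "hand": 1}, {"translation": [0, 0, 0], "twist": 0, "hand": 1}, {"translation": [0, 0, 0], "twist": 0, "hand": 0}, {"translation": [0, 0, 0], "twist": 0, "hand": 0}])

```text
time: 5.65
tool_pos: [0.4483, 0.3789, 0.0472]
tool_rot: [-0.001, 0.949, 0.315, 0.003]
contact_force: [-0.2, -0.6, 0.7]
gripper_width: 0.694
grasp_force: 0.0
```

Call:
apply_moves(targets=[{"translation": [0, 0, 0], "twist": 0, "hand": 0}, {"translation": [0, 0, 0], "twist": 0, "hand": 0}, {"translation": [0, 0, 0], "twist": 0, "hand": 0}, {"translation": [0, 0, 0], "twist": 0, "hand": 0}, {"translation": [0, 0, 0], "twist": 0, "hand": 0}, {"translation": [0, 0, -0.075], "twist": 0, "hand": 0}])

```text
time: 6.25
tool_pos: [0.4463, 0.3776, 0.0519]
tool_rot: [0.0, 0.949, 0.315, -0.0]
contact_force: [-0.2, -1.8, -2.6]
gripper_width: 0.545
grasp_force: 61.7
```

Call:
apply_moves(targets=[{"translation": [0, 0, -0.36], "twist": 0, "hand": 0}, {"translation": [0, 0, -0.36], "twist": 0, "hand": 0}, {"translation": [0, 0, -0.36], "twist": 0, "hand": 0}, {"translation": [0, 0, -0.36], "twist": 0, "hand": 0}, {"translation": [0, 0, -0.36], "twist": 0, "hand": 0}, {"translation": [0, 0, -0.36], "twist": 0, "hand": 0}])

```text
time: 6.85
tool_pos: [0.4457, 0.3773, 0.269]
tool_rot: [0.0, 0.949, 0.315, -0.0]
contact_force: [0.3, -0.1, -0.3]
gripper_width: 0.544
grasp_force: 62.0
```

Call:
apply_moves(targets=[{"translation": [-0.095, 0.388, 0], "twist": 0, "hand": 0}, {"translation": [-0.095, 0.388, 0], "twist": 0, "hand": 0}, {"translation": [-0.095, 0.388, 0], "twist": 0, "hand": 0}, {"translation": [-0.095, 0.388, 0], "twist": 0, "hand": 0}, {"translation": [0, 0, 0], "twist": 0, "hand": 0}, {"translation": [0, 0, 0], "twist": 0, "hand": 0}, {"translation": [0, 0, 0], "twist": 0, "hand": 0}, {"translation": [0, 0, 0], "twist": 0, "hand": 0}])

```text
time: 7.65
tool_pos: [0.508, 0.2315, 0.2674]
tool_rot: [-0.0, 0.949, 0.315, -0.0]
contact_force: [0.2, -0.3, -2.1]
gripper_width: 0.55
grasp_force: 62.4
```

```bash
cat >> h.py <<'E'
def mean_pose(n=4):
    "averages readings (camera calls let time pass)"
    P=[];A=[]
    for _ in range(n): grab_frame('wrist'); p,M,a=pose(); P.append(p);A.append(a)
    return np.mean(P,0),np.mean(A)
E
python3 - <<'E'
from h import *
p=mean_pose(); print(p,np.load('shaker.npy'))
q=plan([*pk(2),.135],start=p)
E
```

```text
(array([0.50813445, 0.23134214, 0.26736602]), np.float64(-0.9290711405984513)) [ 0.54621378  0.18065888 -0.14613388]
to [0.5091 0.2306 0.135 ] yaw -0.929 n 3
   [0.001, 0.004, 0.441, 0.0]
   [0.001, 0.004, 0.441, 0.0]
   [0.001, 0.004, 0.441, 0.0]
```

Call:
apply_moves(targets=[{"translation": [0.001, 0.004, 0.44], "twist": 0, "hand": 0}, {"translation": [0.001, 0.004, 0.44], "twist": 0, "hand": 0}, {"translation": [0.001, 0.004, 0.44], "twist": 0, "hand": 0}, {"translation": [0, 0, 0.05], "twist": 0, "hand": 0}, {"translation": [0, 0, 0.05], "twist": 0, "hand": 0}, {"translation": [0, 0, 0.05], "twist": 0, "hand": 0}, {"translation": [0, 0, 0.02], "twist": 0, "hand": 0}, {"translation": [0, 0, 0], "twist": 0, "hand": 0}])

```text
time: 8.65
tool_pos: [0.5097, 0.2308, 0.124]
tool_rot: [-0.0, 0.949, 0.314, 0.0]
contact_force: [-18.1, 0.5, 14.6]
gripper_width: 0.541
grasp_force: 79.5
```

```bash
python3 - <<'E'
from h import *
p=mean_pose(2); s=state(); print(p,s['contact_force'],s['grasp_force'])
E
```

```text
(array([0.50967468, 0.23075604, 0.12403478]), np.float64(-0.9319470915130972)) [-17.70106194   0.12338507  14.99600652] 79.41364422440529
```

There is unexpected contact about 4 mm above the rim (Fx −18 N, Fz +15 N), so I'll look before pressing further.

```bash
cat >> h.py <<'E'
def comp(name,sc=None,sd=None,w=True):
    "one picture: wrist small + crops of scene and side"
    def cr(c,b):
        f=grab_frame(c)[:,:,::-1]; x,y,W,H=b; return cv2.resize(f[y:y+H,x:x+W],(400,300),interpolation=cv2.INTER_CUBIC)
    t=[cr('scene',sc),cr('side',sd)]
    wr=cv2.resize(grab_frame('wrist')[:,:,::-1],(400,300),interpolation=cv2.INTER_AREA)
    im=np.zeros((600,800,3),np.uint8); im[:300,:400]=t[0]; im[:300,400:]=t[1]; im[300:,:400]=wr
    im[300:,400:]=cr('wrist',(160,60,320,240))
    cv2.imwrite('pics/'+name,im)
E
python3 - <<'E'
from h import *
print(state()['ft_torque'],proj('scene',[.51,.23,.1]),proj('side',[.51,.23,.1]))
comp('c1.png',(290,170,160,120),(240,190,160,120))
E
```

```text
[-0.70281695  1.43103257 -0.88734536] [[387.10858103 238.34770993]] [[331.75601446 291.41294645]]
```

View pics/c1.png

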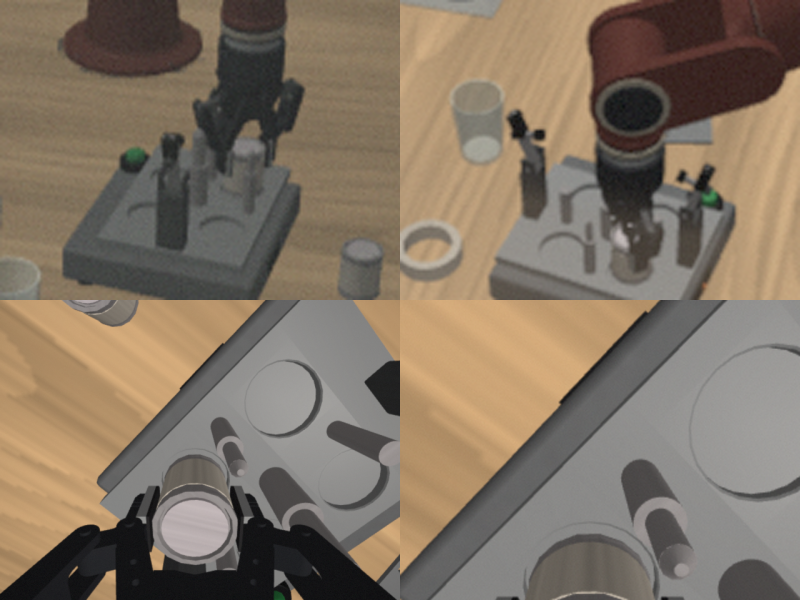

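The wrist view shows the tin bottom at the pocket, but the inner finger's knuckle is up against the shaft. The radial grip is therefore too tight. I'll lift, turn so the inner finger passes between shaft and pin, and retry.

Call:
apply_moves(targets=[{"translation": [0, 0, -0.35], "twist": 0, "hand": 0}, {"translation": [0, 0, -0.35], "twist": 0, "hand": 0}, {"translation": [0, 0, -0.35], "twist": -0.8, "hand": 0}, {"translation": [0, 0, 0], "twist": -0.95, "hand": 0}, {"translation": [0, 0, 0], "twist": -0.95, "hand": 0}, {"translation": [0, 0, 0], "twist": -0.95, "hand": 0}, {"translation": [0, 0, 0], "twist": -0.95, "hand": 0}, {"translation": [0, 0, 0], "twist": -0.96, "hand": 0}])

```text
time: 9.75
tool_pos: [0.5108, 0.23, 0.2269]
tool_rot: [0.001, 0.825, 0.565, 0.002]
contact_force: [-0.9, 0.5, -0.9]
gripper_width: 0.544
grasp_force: 75.9
```

Call:
apply_moves(targets=[{"translation": [0, 0, 0], "twist": 0, "hand": 0}, {"translation": [0, 0, 0], "twist": 0, "hand": 0}, {"translation": [0, 0, 0], "twist": 0, "hand": 0}])

```text
time: 10.05
tool_pos: [0.51, 0.2298, 0.2246]
tool_rot: [0.0, 0.827, 0.563, 0.001]
contact_force: [0.8, 0.3, -1.9]
gripper_width: 0.541
grasp_force: 75.9
```

```bash
python3 - <<'E'
from h import *
p=mean_pose(); print(p)
q=plan([*pk(2),.13],start=p)
E
```

```text
(array([0.50965926, 0.22972833, 0.22382352]), np.float64(-0.3753401169049779))
to [0.5091 0.2306 0.13  ] yaw -0.375 n 3
   [0.002, -0.003, 0.313, 0.0]
   [0.002, -0.003, 0.313, 0.0]
   [0.002, -0.003, 0.313, 0.0]
```

Call:
apply_moves(targets=[{"translation": [0.002, -0.003, 0.31], "twist": 0, "hand": 0}, {"translation": [0.002, -0.003, 0.31], "twist": 0, "hand": 0}, {"translation": [0.002, -0.003, 0.31], "twist": 0, "hand": 0}, {"translation": [0, 0, 0.05], "twist": 0, "hand": 0}, {"translation": [0, 0, 0.05], "twist": 0, "hand": 0}, {"translation": [0, 0, 0], "twist": 0, "hand": 0}])

```text
time: 10.85
tool_pos: [0.5093, 0.2307, 0.121]
tool_rot: [0.0, 0.826, 0.563, 0.0]
contact_force: [0.2, -0.6, -1.2]
gripper_width: 0.539
grasp_force: 76.3
```

Call:
apply_moves(targets=[{"translation": [0, 0, 0.03], "twist": 0, "hand": 0}, {"translation": [0, 0, 0.03], "twist": 0, "hand": 0}, {"translation": [0, 0, 0], "twist": 0, "hand": 0}])

```text
time: 11.15
tool_pos: [0.5095, 0.2307, 0.1151]
tool_rot: [0.0, 0.826, 0.563, 0.001]
contact_force: [0.7, 0.3, -0.8]
gripper_width: 0.541
grasp_force: 76.5
```

Call:
apply_moves(targets=[{"translation": [0, 0, 0.02], "twist": 0, "hand": 0}, {"translation": [0, 0, 0.02], "twist": 0, "hand": 0}, {"translation": [0, 0, 0], "twist": 0, "hand": 0}, {"translation": [0, 0, 0], "twist": 0, "hand": 0}])

```text
time: 11.55
tool_pos: [0.5096, 0.2308, 0.1149]
tool_rot: [0.0, 0.826, 0.563, 0.0]
contact_force: [-9.5, -4.5, 19.0]
gripper_width: 0.541
grasp_force: 78.5
```

Contact at z 0.115 matches the grasp height plus 68 mm, so the tin is on the pocket floor. I'll release and back off.

Call:
apply_moves(targets=[{"translation": [0, 0, -0.03], "twist": 0, "hand": 0.72}, {"translation": [0, 0, 0], "twist": 0, "hand": 0.72}, {"translation": [0, 0, 0], "twist": 0, "hand": 0.72}, {"translation": [0, 0, -0.2], "twist": 0, "hand": 0.72}, {"translation": [0, 0, -0.4], "twist": 0, "hand": 0.72}, {"translation": [0, 0, -0.5], "twist": 0, "hand": 0.72}, {"translation": [0, 0, -0.5], "twist": 0, "hand": 1}, {"translation": [0, 0, 0], "twist": 0, "hand": 1}])

```text
time: 12.35
tool_pos: [0.5124, 0.2317, 0.2828]
tool_rot: [0.002, 0.826, 0.563, 0.007]
contact_force: [0.5, -0.1, 0.5]
gripper_width: 0.998
grasp_force: 0.0
```

Call:
apply_moves(targets=[{"translation": [0, 0, 0], "twist": 0, "hand": 1}, {"translation": [0, 0, 0], "twist": 0, "hand": 1}, {"translation": [0, 0, 0], "twist": 0, "hand": 1}])

```text
time: 12.65
tool_pos: [0.5079, 0.2303, 0.2706]
tool_rot: [-0.001, 0.826, 0.563, -0.002]
contact_force: [-0.4, 0.6, -0.3]
gripper_width: 1.004
grasp_force: 0.0
```

```bash
python3 - <<'E'
from h import *
p=mean_pose(3); print(p)
K,T,_=cal('wrist'); im=save('wrist','w3.png'); np.savez('w3.npz',K=K,T=T)
r=recognise('wrist','tin1'); print('rec',[(np.round(x['point'],4).tolist(),round(x['score'],2)) for x in r[:4]])
print('pocket2',pk(2),proj('wrist',[*pk(2),.126]),proj('wrist',[*pk(2),.068]))
B=np.array([.582,.3788]); a=np.load('shaker.npy')[2]+.23
q=plan(p[0],a,start=p); q=plan([*B,.2],start=q); q=plan([*B,.048],start=q)
E
```

```text
(array([0.50813572, 0.23036252, 0.27118218]), np.float64(-0.3746001412629496))
rec [([0.5742, 0.362, 0.0556], 0.94), ([0.5105, 0.2365, 0.1254], 0.59)]
pocket2 [0.50908979 0.23059693] [[312.51754204 228.28909037]] [[312.49034022 209.24444983]]
to [0.5081 0.2304 0.2712] yaw 0.084 n 6
   [0.0, 0.0, -0.0, -0.764]
   [0.0, 0.0, -0.0, -0.764]
   [0.0, 0.0, -0.0, -0.764]
   [0.0, 0.0, -0.0, -0.764]
   [0.0, 0.0, -0.0, -0.764]
   [0.0, 0.0, -0.0, -0.764]
to [0.582  0.3788 0.2   ] yaw 0.084 n 5
   [0.283, 0.172, 0.142, 0.0]
   [0.283, 0.172, 0.142, 0.0]
   [0.283, 0.172, 0.142, 0.0]
   [0.283, 0.172, 0.142, 0.0]
   [0.283, 0.172, 0.142, 0.0]
to [0.582  0.3788 0.048 ] yaw 0.084 n 4
   [0.0, 0.0, 0.38, 0.0]
   [0.0, 0.0, 0.38, 0.0]
   [0.0, 0.0, 0.38, 0.0]
   [0.0, 0.0, 0.38, 0.0]
```

View pics/w3.png

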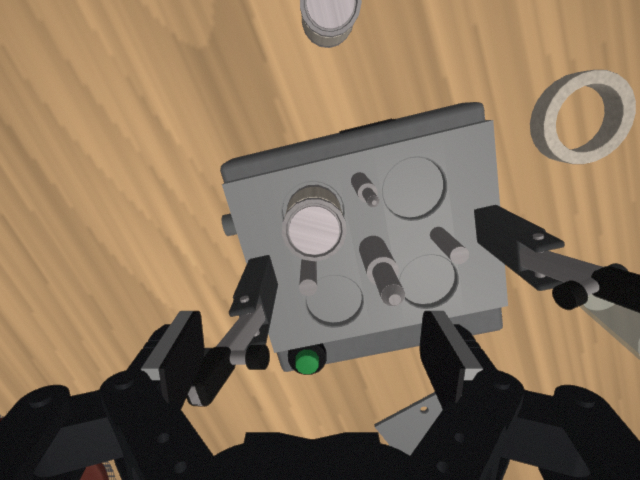

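The tin top is at (314,230), against (312.5,228.3) expected for pocket2, so it is seated. On to tin B.

Call:
apply_moves(targets=[{"translation": [0, 0, 0], "twist": -0.764, "hand": 1}, {"translation": [0, 0, 0], "twist": -0.764, "hand": 1}, {"translation": [0, 0, 0], "twist": -0.764, "hand": 1}, {"translation": [0, 0, 0], "twist": -0.764, "hand": 1}, {"translation": [0, 0, 0], "twist": -0.764, "hand": 1}, {"translation": [0, 0, 0], "twist": -0.764, "hand": 1}, {"translation": [0.283, 0.172, 0.142], "twist": 0, "hand": 1}, {"translation": [0.283, 0.172, 0.142], "twist": 0, "hand": 1}])

```text
time: 13.7
tool_pos: [0.5392, 0.2903, 0.2455]
tool_rot: [0.0, 0.677, 0.736, 0.001]
contact_force: [0.1, -0.7, 0.3]
gripper_width: 1.001
grasp_force: 0.0
```

Call:
apply_moves(targets=[{"translation": [0.283, 0.172, 0.142], "twist": 0, "hand": 1}, {"translation": [0.283, 0.172, 0.142], "twist": 0, "hand": 1}, {"translation": [0.283, 0.172, 0.142], "twist": 0, "hand": 1}, {"translation": [0, 0, 0], "twist": 0, "hand": 1}, {"translation": [0, 0, 0], "twist": 0, "hand": 1}, {"translation": [0, 0, 0], "twist": 0, "hand": 1}, {"translation": [0, 0, 0], "twist": 0, "hand": 1}])

```text
time: 14.4
tool_pos: [0.583, 0.3782, 0.2038]
tool_rot: [0.0, 0.677, 0.736, 0.001]
contact_force: [-0.6, -0.3, -0.0]
gripper_width: 1.005
grasp_force: 0.0
```

```bash
python3 - <<'E'
from h import *
p=mean_pose(3); print(p); tin('t2.png')
r=recognise('side','tin1')
grab_frame('side'); r=recognise('side','tin1'); print('side',[(np.round(x['point'],4).tolist(),round(x['score'],2)) for x in r[:5]])
E
```

```text
(array([0.58296419, 0.37822535, 0.2036805 ]), np.float64(0.08302150455729705))
rec [([0.5843, 0.3788, 0.0573], 0.88), ([0.5224, 0.2497, 0.0997], 0.65), ([0.7855, 0.2477, 0.0238], 0.47)]
  u0 [313.3 229.1] rad 34.1 [([307.5, 230.5, 31.5], [0.5801, 0.3774])]
  u0 [226.6 370.4] rad 34.1 []
  u0 [534.3 393.7] rad 34.1 []
side [([0.5078, 0.2445, 0.1207], 0.87), ([0.5774, 0.3906, 0.0517], 0.73), ([0.5107, 0.2126, 0.066], 0.34)]
```

Call:
apply_moves(targets=[{"translation": [0, -0.004, 0.392], "twist": 0, "hand": 1}, {"translation": [0, -0.004, 0.392], "twist": 0, "hand": 1}, {"translation": [0, 0, 0.392], "twist": 0, "hand": 1}, {"translation": [0, 0, 0.392], "twist": 0, "hand": 1}, {"translation": [0, 0, 0], "twist": 0, "hand": 1}, {"translation": [0, 0, 0], "twist": 0, "hand": 1}, {"translation": [0, 0, 0], "twist": 0, "hand": 0}, {"translation": [0, 0, 0], "twist": 0, "hand": 0}])

```text
time: 15.6
tool_pos: [0.584, 0.3798, 0.0493]
tool_rot: [0.001, 0.677, 0.736, 0.003]
contact_force: [0.7, -0.3, -0.6]
gripper_width: 0.694
grasp_force: 0.0
```

Call:
apply_moves(targets=[{"translation": [0, 0, 0], "twist": 0, "hand": 0}, {"translation": [0, 0, 0], "twist": 0, "hand": 0}, {"translation": [0, 0, 0], "twist": 0, "hand": 0}, {"translation": [0, 0, 0], "twist": 0, "hand": 0}, {"translation": [0, 0, 0], "twist": 0, "hand": 0}])

```text
time: 16.1
tool_pos: [0.5836, 0.3797, 0.049]
tool_rot: [0.001, 0.677, 0.736, 0.002]
contact_force: [-0.7, -0.2, 6.9]
gripper_width: 0.544
grasp_force: 62.4
```

```bash
python3 - <<'E'
from h import *
p=pose(); print(p[0]); p=(p[0],p[2])
q=plan([*p[0][:2],.27],start=p); q=plan([*pk(1),.27],start=q); q=plan([*pk(1),.135],start=q)
E
```

```text
[0.58364891 0.37973299 0.04898458]
to [0.5836 0.3797 0.27  ] yaw 0.084 n 5
   [0.0, 0.0, -0.442, 0.0]
   [0.0, 0.0, -0.442, 0.0]
   [0.0, 0.0, -0.442, 0.0]
   [0.0, 0.0, -0.442, 0.0]
   [0.0, 0.0, -0.442, 0.0]
to [0.5962 0.2178 0.27  ] yaw 0.084 n 4
   [-0.406, -0.003, -0.0, 0.0]
   [-0.406, -0.003, -0.0, 0.0]
   [-0.406, -0.003, -0.0, 0.0]
   [-0.406, -0.003, -0.0, 0.0]
to [0.5962 0.2178 0.135 ] yaw 0.084 n 4
   [0.0, 0.0, 0.338, 0.0]
   [0.0, 0.0, 0.338, 0.0]
   [0.0, 0.0, 0.338, 0.0]
   [0.0, 0.0, 0.338, 0.0]
```

Call:
apply_moves(targets=[{"translation": [0, 0, -0.442], "twist": 0, "hand": 0}, {"translation": [0, 0, -0.442], "twist": 0, "hand": 0}, {"translation": [0, 0, -0.442], "twist": 0, "hand": 0}, {"translation": [0, 0, -0.442], "twist": 0, "hand": 0}, {"translation": [0, 0, -0.442], "twist": 0, "hand": 0}, {"translation": [-0.403, -0.003, 0], "twist": 0, "hand": 0}, {"translation": [-0.403, -0.003, 0], "twist": 0, "hand": 0}, {"translation": [-0.403, -0.003, 0], "twist": 0, "hand": 0}])

```text
time: 16.9
tool_pos: [0.5911, 0.2571, 0.2678]
tool_rot: [0.001, 0.676, 0.736, 0.001]
contact_force: [0.2, -0.7, -1.7]
gripper_width: 0.547
grasp_force: 62.2
```

Call:
apply_moves(targets=[{"translation": [-0.403, -0.003, 0], "twist": 0, "hand": 0}, {"translation": [0, 0, 0], "twist": 0, "hand": 0}, {"translation": [0, 0, 0], "twist": 0, "hand": 0}, {"translation": [0, 0, 0], "twist": 0, "hand": 0}, {"translation": [0, 0, 0], "twist": 0, "hand": 0}])

```text
time: 17.4
tool_pos: [0.594, 0.2191, 0.2667]
tool_rot: [-0.0, 0.676, 0.737, 0.0]
contact_force: [-0.2, -0.3, -1.8]
gripper_width: 0.542
grasp_force: 62.2
```

```bash
python3 - <<'E'
from h import *
p=mean_pose(); print(p)
q=plan([*(pk(1)+[0,.0012]),.13],start=p)
E
```

```text
(array([0.59406873, 0.21895144, 0.26653207]), np.float64(0.08518806924647576))
to [0.5962 0.219  0.13  ] yaw 0.085 n 4
   [-0.0, 0.005, 0.341, 0.0]
   [-0.0, 0.005, 0.341, 0.0]
   [-0.0, 0.005, 0.341, 0.0]
   [-0.0, 0.005, 0.341, 0.0]
```

Floor contact is expected at z ≈ 0.117.

Call:
apply_moves(targets=[{"translation": [0, 0.005, 0.341], "twist": 0, "hand": 0}, {"translation": [0, 0.005, 0.341], "twist": 0, "hand": 0}, {"translation": [0, 0.005, 0.341], "twist": 0, "hand": 0}, {"translation": [0, 0.005, 0.341], "twist": 0, "hand": 0}, {"translation": [0, 0, 0], "twist": 0, "hand": 0}, {"translation": [0, 0, 0.05], "twist": 0, "hand": 0}, {"translation": [0, 0, 0.03], "twist": 0, "hand": 0}, {"translation": [0, 0, 0], "twist": 0, "hand": 0}])

```text
time: 18.4
tool_pos: [0.5966, 0.2183, 0.1232]
tool_rot: [0.0, 0.677, 0.736, 0.0]
contact_force: [0.4, 0.8, -0.8]
gripper_width: 0.545
grasp_force: 63.8
```

Call:
apply_moves(targets=[{"translation": [0, 0, 0.03], "twist": 0, "hand": 0}, {"translation": [0, 0, 0.03], "twist": 0, "hand": 0}, {"translation": [0, 0, 0], "twist": 0, "hand": 0}, {"translation": [0, 0, 0], "twist": 0, "hand": 0}])

```text
time: 18.8
tool_pos: [0.5968, 0.2182, 0.117]
tool_rot: [0.0, 0.677, 0.736, 0.001]
contact_force: [0.6, 0.7, 1.8]
gripper_width: 0.547
grasp_force: 64.2
```

Call:
apply_moves(targets=[{"translation": [0, 0, 0], "twist": 0, "hand": 0.72}, {"translation": [0, 0, 0], "twist": 0, "hand": 0.72}, {"translation": [0, 0, 0], "twist": 0, "hand": 0.72}, {"translation": [0, 0, -0.2], "twist": 0, "hand": 0.72}, {"translation": [0, 0, -0.5], "twist": 0, "hand": 0.72}, {"translation": [0, 0, -0.5], "twist": 0, "hand": 0.72}, {"translation": [0, 0, -0.5], "twist": 0, "hand": 1}, {"translation": [0, 0, 0], "twist": 0, "hand": 1}])

```text
time: 19.6
tool_pos: [0.5997, 0.219, 0.2971]
tool_rot: [0.005, 0.677, 0.736, 0.007]
contact_force: [0.2, 0.8, 1.2]
gripper_width: 0.998
grasp_force: 0.0
```

Call:
apply_moves(targets=[{"translation": [0, 0, 0], "twist": 0.92, "hand": 1}, {"translation": [0, 0, 0], "twist": 0.92, "hand": 1}, {"translation": [0, 0, 0], "twist": 0.92, "hand": 1}, {"translation": [0, 0, 0], "twist": 0.92, "hand": 1}, {"translation": [0, 0, 0], "twist": 0.92, "hand": 1}, {"translation": [0, 0, 0], "twist": 0, "hand": 1}, {"translation": [0, 0, 0], "twist": 0, "hand": 1}])

```text
time: 20.3
tool_pos: [0.5962, 0.2181, 0.2859]
tool_rot: [-0.0, 0.826, 0.563, -0.0]
contact_force: [0.0, 0.4, -0.1]
gripper_width: 1.001
grasp_force: 0.0
```

```bash
python3 - <<'E'
from h import *
p=mean_pose(3); print(p)
f=save('wrist','w4.png'); r=recognise('wrist','tin1'); print('rec',[(np.round(x['point'],4).tolist(),round(x['score'],2)) for x in r[:4]])
g=cv2.medianBlur(cv2.cvtColor(f,cv2.COLOR_RGB2GRAY),5)
for i in (1,2):
    u=proj('wrist',[*pk(i),.126])[0]
    c=cv2.HoughCircles(g,cv2.HOUGH_GRADIENT,1,10,param1=60,param2=15,minRadius=24,maxRadius=44)
    print(i,u.round(1),[(k.round(1).tolist(),ray('wrist',k[:2],.126)[:2].round(4),pk(i).round(4)) for k in c[0] if np.hypot(*(k[:2]-u))<20])
q=plan([.572,-.375,.25],start=p)
E
```

```text
(array([0.59620794, 0.21814642, 0.28602492]), np.float64(-0.37491349611062263))
rec [([0.5999, 0.2208, 0.1217], 0.82)]
1 [311.8 224.1] [([314.5, 227.5, 24.399999618530273], array([0.5971, 0.2145]), array([0.5962, 0.2178])), ([313.5, 211.5, 28.299999237060547], array([0.6011, 0.2267]), array([0.5962, 0.2178])), ([322.5, 217.5, 37.900001525878906], array([0.6058, 0.2197]), array([0.5962, 0.2178])), ([303.5, 220.5, 41.20000076293945], array([0.5913, 0.2228]), array([0.5962, 0.2178]))]
2 [203.3 248.5] [([205.5, 246.5, 25.200000762939453], array([0.5114, 0.2315]), array([0.5091, 0.2306])), ([199.5, 257.5, 35.70000076293945], array([0.5028, 0.2249]), array([0.5091, 0.2306])), ([212.5, 237.5, 35.5], array([0.5199, 0.2362]), array([0.5091, 0.2306]))]
to [ 0.572 -0.375  0.25 ] yaw -0.375 n 14
   [-0.401, 0.139, 0.026, 0.0]
   [-0.401, 0.139, 0.026, 0.0]
   [-0.401, 0.139, 0.026, 0.0]
   [-0.401, 0.139, 0.026, 0.0]
   [-0.401, 0.139, 0.026, 0.0]
   [-0.401, 0.139, 0.026, 0.0]
   [-0.401, 0.139, 0.026, 0.0]
   [-0.401, 0.139, 0.026, 0.0]
   [-0.401, 0.139, 0.026, 0.0]
   [-0.401, 0.139, 0.026, 0.0]
   [-0.401, 0.139, 0.026, 0.0]
   [-0.401, 0.139, 0.026, 0.0]
   [-0.401, 0.139, 0.026, 0.0]
   [-0.401, 0.139, 0.026, 0.0]
```

Call:
apply_moves(targets=[{"translation": [-0.401, 0.139, 0], "twist": 0, "hand": 1}, {"translation": [-0.401, 0.139, 0], "twist": 0, "hand": 1}, {"translation": [-0.401, 0.139, 0], "twist": 0, "hand": 1}, {"translation": [-0.401, 0.139, 0], "twist": 0, "hand": 1}, {"translation": [-0.401, 0.139, 0], "twist": 0, "hand": 1}, {"translation": [-0.401, 0.139, 0], "twist": 0, "hand": 1}, {"translation": [-0.401, 0.139, 0], "twist": 0, "hand": 1}, {"translation": [-0.401, 0.139, 0], "twist": 0, "hand": 1}])

```text
time: 21.35
tool_pos: [0.5815, -0.1227, 0.2864]
tool_rot: [0.0, 0.827, 0.563, 0.0]
contact_force: [0.4, 0.8, 0.2]
gripper_width: 1.002
grasp_force: 0.0
```

Call:
apply_moves(targets=[{"translation": [-0.401, 0.139, 0], "twist": 0, "hand": 1}, {"translation": [-0.401, 0.139, 0.16], "twist": 0, "hand": 1}, {"translation": [-0.401, 0.139, 0.16], "twist": 0, "hand": 1}, {"translation": [-0.401, 0.139, 0.16], "twist": 0, "hand": 1}, {"translation": [-0.401, 0.139, 0.16], "twist": 0, "hand": 1}, {"translation": [-0.401, 0.139, 0.16], "twist": 0, "hand": 1}, {"translation": [0, 0, 0], "twist": 0, "hand": 1}, {"translation": [0, 0, 0], "twist": 0, "hand": 1}])

```text
time: 22.15
tool_pos: [0.5704, -0.376, 0.2052]
tool_rot: [-0.001, 0.827, 0.562, -0.0]
contact_force: [0.5, 0.8, 0.4]
gripper_width: 1.002
grasp_force: 0.0
```

Call:
apply_moves(targets=[{"translation": [0, 0, 0], "twist": 0, "hand": 1}, {"translation": [0, 0, 0], "twist": 0, "hand": 1}, {"translation": [0, 0, 0], "twist": 0, "hand": 1}])

```text
time: 22.45
tool_pos: [0.5716, -0.3745, 0.2073]
tool_rot: [0.001, 0.826, 0.563, 0.0]
contact_force: [-0.7, -0.1, 0.0]
gripper_width: 1.003
grasp_force: 0.0
```

```bash
python3 - <<'E'
from h import *
p=mean_pose(3); print(p); tin('t3.png'); print(proj('wrist',[p[0][0],p[0][1],.058]))
E
```

```text
(array([ 0.57142262, -0.37473968,  0.20695483]), np.float64(-0.37501720202322836))
rec [([0.4536, -0.391, 0.0539], 0.96), ([0.5731, -0.3759, 0.0604], 0.62)]
  u0 [180.9 298. ] rad 33.7 [([192.5, 283.5, 27.5], [0.4679, -0.3831]), ([170.5, 316.5, 33.599998474121094], [0.4381, -0.4026])]
  u0 [314.5 228. ] rad 33.7 [([313.5, 227.5, 29.299999237060547], [0.5726, -0.3753])]
[[311.81063474 227.39640587]]
```

Call:
apply_moves(targets=[{"translation": [0, 0.003, 0.397], "twist": 0, "hand": 1}, {"translation": [0, 0.003, 0.397], "twist": 0, "hand": 1}, {"translation": [0, 0.003, 0.397], "twist": 0, "hand": 1}, {"translation": [0, 0.003, 0.397], "twist": 0, "hand": 1}, {"translation": [0, 0, 0], "twist": 0, "hand": 1}, {"translation": [0, 0, 0], "twist": 0, "hand": 1}, {"translation": [0, 0, 0], "twist": 0, "hand": 0}, {"translation": [0, 0, 0], "twist": 0, "hand": 0}])

```text
time: 23.5
tool_pos: [0.5739, -0.3773, 0.0511]
tool_rot: [0.003, 0.827, 0.562, 0.001]
contact_force: [-0.0, 0.5, 0.6]
gripper_width: 0.691
grasp_force: 0.0
```

Call:
apply_moves(targets=[{"translation": [0, 0, 0], "twist": 0, "hand": 0}, {"translation": [0, 0, 0], "twist": 0, "hand": 0}, {"translation": [0, 0, 0], "twist": 0, "hand": 0}, {"translation": [0, 0, 0], "twist": 0, "hand": 0}, {"translation": [0, 0, 0], "twist": 0, "hand": 0}])

```text
time: 24.0
tool_pos: [0.5736, -0.3772, 0.0508]
tool_rot: [0.002, 0.827, 0.562, 0.001]
contact_force: [-1.2, 0.2, 5.8]
gripper_width: 0.546
grasp_force: 62.7
```

```bash
python3 - <<'E'
from h import *
p=pose(); print(p[0]); p=(p[0],p[2])
q=plan([*p[0][:2],.27],start=p); q=plan([*pk(4),.27],start=q); q=plan([*pk(4),.135],start=q)
E
```

```text
[ 0.5736301  -0.3772284   0.05079887]
to [ 0.5736 -0.3772  0.27  ] yaw -0.376 n 5
   [0.0, 0.0, -0.438, 0.0]
   [0.0, 0.0, -0.438, 0.0]
   [0.0, 0.0, -0.438, 0.0]
   [0.0, 0.0, -0.438, 0.0]
   [0.0, 0.0, -0.438, 0.0]
to [0.5833 0.1307 0.27  ] yaw -0.376 n 12
   [0.397, -0.148, -0.0, 0.0]
   [0.397, -0.148, -0.0, 0.0]
   [0.397, -0.148, -0.0, 0.0]
   [0.397, -0.148, -0.0, 0.0]
   [0.397, -0.148, -0.0, 0.0]
   [0.397, -0.148, -0.0, 0.0]
   [0.397, -0.148, -0.0, 0.0]
   [0.397, -0.148, -0.0, 0.0]
   [0.397, -0.148, -0.0, 0.0]
   [0.397, -0.148, -0.0, 0.0]
   [0.397, -0.148, -0.0, 0.0]
   [0.397, -0.148, -0.0, 0.0]
to [0.5833 0.1307 0.135 ] yaw -0.376 n 4
   [0.0, 0.0, 0.338, 0.0]
   [0.0, 0.0, 0.338, 0.0]
   [0.0, 0.0, 0.338, 0.0]
   [0.0, 0.0, 0.338, 0.0]
```

Call:
apply_moves(targets=[{"translation": [0, 0, -0.438], "twist": 0, "hand": 0}, {"translation": [0, 0, -0.438], "twist": 0, "hand": 0}, {"translation": [0, 0, -0.438], "twist": 0, "hand": 0}, {"translation": [0, 0, -0.438], "twist": 0, "hand": 0}, {"translation": [0, 0, -0.438], "twist": 0, "hand": 0}, {"translation": [0.397, -0.148, 0], "twist": 0, "hand": 0}, {"translation": [0.397, -0.148, 0], "twist": 0, "hand": 0}, {"translation": [0.397, -0.148, 0], "twist": 0, "hand": 0}])

```text
time: 24.8
tool_pos: [0.5743, -0.2477, 0.2673]
tool_rot: [0.001, 0.827, 0.562, 0.0]
contact_force: [0.3, -0.4, -2.2]
gripper_width: 0.55
grasp_force: 62.5
```

Call:
apply_moves(targets=[{"translation": [0.397, -0.148, 0], "twist": 0, "hand": 0}, {"translation": [0.397, -0.148, 0], "twist": 0, "hand": 0}, {"translation": [0.397, -0.148, 0], "twist": 0, "hand": 0}, {"translation": [0.397, -0.148, 0], "twist": 0, "hand": 0}, {"translation": [0.397, -0.148, 0], "twist": 0, "hand": 0}, {"translation": [0.397, -0.148, 0], "twist": 0, "hand": 0}, {"translation": [0.397, -0.148, 0], "twist": 0, "hand": 0}, {"translation": [0.397, -0.148, 0], "twist": 0, "hand": 0}])

```text
time: 25.6
tool_pos: [0.5806, 0.0918, 0.2668]
tool_rot: [0.0, 0.827, 0.562, 0.0]
contact_force: [0.5, -0.2, -2.6]
gripper_width: 0.545
grasp_force: 62.5
```

Call:
apply_moves(targets=[{"translation": [0.385, -0.148, 0], "twist": 0, "hand": 0}, {"translation": [0, 0, 0], "twist": 0, "hand": 0}, {"translation": [0, 0, 0], "twist": 0, "hand": 0}, {"translation": [0, 0, 0], "twist": 0, "hand": 0}, {"translation": [0, 0, 0], "twist": 0, "hand": 0}])

```text
time: 26.1
tool_pos: [0.5816, 0.1301, 0.2665]
tool_rot: [0.0, 0.827, 0.562, -0.0]
contact_force: [-0.2, -0.7, -1.5]
gripper_width: 0.544
grasp_force: 62.5
```

```bash
python3 - <<'E'
from h import *
p=mean_pose(); print(p)
q=plan([.5829,.1295,.13],start=p)
E
```

```text
(array([0.58160266, 0.1302604 , 0.26643409]), np.float64(-0.37783484800394906))
to [0.5829 0.1295 0.13  ] yaw -0.378 n 4
   [-0.001, 0.004, 0.341, 0.0]
   [-0.001, 0.004, 0.341, 0.0]
   [-0.001, 0.004, 0.341, 0.0]
   [-0.001, 0.004, 0.341, 0.0]
```

Call:
apply_moves(targets=[{"translation": [0, 0.004, 0.341], "twist": 0, "hand": 0}, {"translation": [0, 0.004, 0.341], "twist": 0, "hand": 0}, {"translation": [-0.002, 0.004, 0.341], "twist": 0, "hand": 0}, {"translation": [-0.002, 0.004, 0.341], "twist": 0, "hand": 0}, {"translation": [0, 0, 0], "twist": 0, "hand": 0}, {"translation": [0, 0, 0.05], "twist": 0, "hand": 0}, {"translation": [0, 0, 0.02], "twist": 0, "hand": 0}, {"translation": [0, 0, 0], "twist": 0, "hand": 0}])

```text
time: 27.1
tool_pos: [0.5832, 0.1303, 0.1239]
tool_rot: [0.0, 0.827, 0.562, 0.0]
contact_force: [1.1, -1.0, -2.0]
gripper_width: 0.545
grasp_force: 64.0
```

Call:
apply_moves(targets=[{"translation": [0, 0, 0.03], "twist": 0, "hand": 0}, {"translation": [0, 0, 0.02], "twist": 0, "hand": 0}, {"translation": [0, 0, 0], "twist": 0, "hand": 0}, {"translation": [0, 0, 0], "twist": 0, "hand": 0}])

```text
time: 27.5
tool_pos: [0.5832, 0.1304, 0.1188]
tool_rot: [0.0, 0.827, 0.562, 0.0]
contact_force: [-0.2, 1.0, 1.1]
gripper_width: 0.543
grasp_force: 64.2
```

Call:
apply_moves(targets=[{"translation": [0, 0, 0], "twist": 0, "hand": 0.72}, {"translation": [0, 0, 0], "twist": 0, "hand": 0.72}, {"translation": [0, 0, 0], "twist": 0, "hand": 0.72}, {"translation": [0, 0, -0.2], "twist": 0, "hand": 0.72}, {"translation": [0, 0, -0.5], "twist": 0, "hand": 0.72}, {"translation": [0, 0, -0.5], "twist": 0, "hand": 0.72}, {"translation": [0, 0, -0.5], "twist": -0.6, "hand": 1}, {"translation": [0, 0, 0], "twist": -0.8, "hand": 1}])

```text
time: 28.3
tool_pos: [0.5864, 0.1307, 0.2986]
tool_rot: [0.004, 0.785, 0.62, 0.007]
contact_force: [-0.0, -0.4, -0.0]
gripper_width: 0.995
grasp_force: 0.0
```

Call:
apply_moves(targets=[{"translation": [0, 0, 0], "twist": -0.8, "hand": 1}, {"translation": [0, 0, 0], "twist": -0.8, "hand": 1}, {"translation": [0, 0, 0], "twist": -0.8, "hand": 1}, {"translation": [0, 0, 0], "twist": -0.8, "hand": 1}, {"translation": [-0.425, -0.148, 0], "twist": 0, "hand": 1}, {"translation": [-0.425, -0.148, 0], "twist": 0, "hand": 1}, {"translation": [-0.425, -0.148, 0], "twist": 0, "hand": 1}, {"translation": [-0.425, -0.148, 0], "twist": 0, "hand": 1}])

```text
time: 29.1
tool_pos: [0.5374, -0.0454, 0.288]
tool_rot: [0.0, 0.677, 0.736, 0.0]
contact_force: [-0.0, -0.9, 0.9]
gripper_width: 0.998
grasp_force: 0.0
```

Call:
apply_moves(targets=[{"translation": [-0.425, -0.148, 0], "twist": 0, "hand": 1}, {"translation": [-0.425, -0.148, 0], "twist": 0, "hand": 1}, {"translation": [-0.425, -0.148, 0], "twist": 0, "hand": 1}, {"translation": [-0.425, -0.148, 0.16], "twist": 0, "hand": 1}, {"translation": [-0.425, -0.148, 0.16], "twist": 0, "hand": 1}, {"translation": [-0.425, -0.148, 0.16], "twist": 0, "hand": 1}, {"translation": [-0.425, -0.148, 0.16], "twist": 0, "hand": 1}, {"translation": [-0.425, -0.148, 0.16], "twist": 0, "hand": 1}])

```text
time: 29.9
tool_pos: [0.4478, -0.3945, 0.2074]
tool_rot: [0.0, 0.677, 0.736, 0.0]
contact_force: [0.5, -0.7, 0.1]
gripper_width: 1.001
grasp_force: 0.0
```

Call:
apply_moves(targets=[{"translation": [0, 0, 0], "twist": 0, "hand": 1}, {"translation": [0, 0, 0], "twist": 0, "hand": 1}, {"translation": [0, 0, 0], "twist": 0, "hand": 1}, {"translation": [0, 0, 0], "twist": 0, "hand": 1}])

```text
time: 30.3
tool_pos: [0.4493, -0.3919, 0.2089]
tool_rot: [0.001, 0.676, 0.737, 0.0]
contact_force: [-0.7, 0.8, 0.2]
gripper_width: 1.002
grasp_force: 0.0
```

```bash
python3 - <<'E'
from h import *
p=mean_pose(3); print(p); tin('t4.png'); print(proj('wrist',[p[0][0],p[0][1],.058]))
grab_frame('side'); r=recognise('side','tin1'); print('side',[(np.round(x['point'],4).tolist(),round(x['score'],2)) for x in r[:5]])
E
```

```text
(array([ 0.44924517, -0.39194845,  0.20882064]), np.float64(0.08543118304338367))
rec [([0.4471, -0.3927, 0.0568], 0.66)]
  u0 [308.8 227.6] rad 33.4 [([303.5, 230.5, 29.299999237060547], [0.4433, -0.3953])]
[[311.73606591 226.86334186]]
side [([0.5343, 0.2125, 0.0742], 0.71), ([0.5823, 0.1473, 0.1195], 0.68), ([0.4445, -0.3788, 0.0453], 0.66), ([0.5044, 0.246, 0.122], 0.63), ([0.5942, 0.231, 0.1139], 0.55)]
```

Call:
apply_moves(targets=[{"translation": [-0.006, -0.012, 0.4], "twist": 0, "hand": 1}, {"translation": [-0.006, -0.012, 0.4], "twist": 0, "hand": 1}, {"translation": [-0.005, -0.012, 0.4], "twist": 0, "hand": 1}, {"translation": [-0.005, -0.012, 0.4], "twist": 0, "hand": 1}, {"translation": [0, 0, 0], "twist": 0, "hand": 1}, {"translation": [0, 0, 0], "twist": 0, "hand": 1}, {"translation": [0, 0, 0], "twist": 0, "hand": 0}, {"translation": [0, 0, 0], "twist": 0, "hand": 0}])

```text
time: 31.45
tool_pos: [0.4455, -0.397, 0.0513]
tool_rot: [0.003, 0.677, 0.736, -0.0]
contact_force: [0.3, 0.5, -0.2]
gripper_width: 0.689
grasp_force: 0.0
```

Call:
apply_moves(targets=[{"translation": [0, 0, 0], "twist": 0, "hand": 0}, {"translation": [0, 0, 0], "twist": 0, "hand": 0}, {"translation": [0, 0, 0], "twist": 0, "hand": 0}, {"translation": [0, 0, 0], "twist": 0, "hand": 0}, {"translation": [0, 0, 0], "twist": 0, "hand": 0}])

```text
time: 31.95
tool_pos: [0.4452, -0.3969, 0.0511]
tool_rot: [0.002, 0.677, 0.736, -0.0]
contact_force: [-0.9, 0.2, 6.5]
gripper_width: 0.545
grasp_force: 62.3
```

```bash
python3 - <<'E'
from h import *
p=pose(); print(p[0]); p=(p[0],p[2])
q=plan([*p[0][:2],.27],start=p); q=plan([*pk(3),.27],start=q); q=plan([*pk(3),.135],start=q)
E
```

```text
[ 0.4452468  -0.39693332  0.05108483]
to [ 0.4452 -0.3969  0.27  ] yaw 0.084 n 5
   [0.0, 0.0, -0.438, 0.0]
   [0.0, 0.0, -0.438, 0.0]
   [0.0, 0.0, -0.438, 0.0]
   [0.0, 0.0, -0.438, 0.0]
   [0.0, 0.0, -0.438, 0.0]
to [0.4963 0.1435 0.27  ] yaw 0.084 n 13
   [0.411, 0.074, -0.0, 0.0]
   [0.411, 0.074, -0.0, 0.0]
   [0.411, 0.074, -0.0, 0.0]
   [0.411, 0.074, -0.0, 0.0]
   [0.411, 0.074, -0.0, 0.0]
   [0.411, 0.074, -0.0, 0.0]
   [0.411, 0.074, -0.0, 0.0]
   [0.411, 0.074, -0.0, 0.0]
   [0.411, 0.074, -0.0, 0.0]
   [0.411, 0.074, -0.0, 0.0]
   [0.411, 0.074, -0.0, 0.0]
   [0.411, 0.074, -0.0, 0.0]
   [0.411, 0.074, -0.0, 0.0]
to [0.4963 0.1435 0.135 ] yaw 0.084 n 4
   [0.0, 0.0, 0.338, 0.0]
   [0.0, 0.0, 0.338, 0.0]
   [0.0, 0.0, 0.338, 0.0]
   [0.0, 0.0, 0.338, 0.0]
```

Call:
apply_moves(targets=[{"translation": [0, 0, -0.438], "twist": 0, "hand": 0}, {"translation": [0, 0, -0.438], "twist": 0, "hand": 0}, {"translation": [0, 0, -0.438], "twist": 0, "hand": 0}, {"translation": [0, 0, -0.438], "twist": 0, "hand": 0}, {"translation": [0, 0, -0.438], "twist": 0, "hand": 0}, {"translation": [0.411, 0.074, 0], "twist": 0, "hand": 0}, {"translation": [0.411, 0.074, 0], "twist": 0, "hand": 0}, {"translation": [0.411, 0.074, 0], "twist": 0, "hand": 0}])

```text
time: 32.75
tool_pos: [0.4556, -0.2693, 0.2678]
tool_rot: [0.001, 0.677, 0.736, 0.0]
contact_force: [0.8, 0.5, -2.5]
gripper_width: 0.542
grasp_force: 62.6
```

Call:
apply_moves(targets=[{"translation": [0.411, 0.074, 0], "twist": 0, "hand": 0}, {"translation": [0.411, 0.074, 0], "twist": 0, "hand": 0}, {"translation": [0.411, 0.074, 0], "twist": 0, "hand": 0}, {"translation": [0.411, 0.074, 0], "twist": 0, "hand": 0}, {"translation": [0.411, 0.074, 0], "twist": 0, "hand": 0}, {"translation": [0.411, 0.074, 0], "twist": 0, "hand": 0}, {"translation": [0.411, 0.074, 0], "twist": 0, "hand": 0}, {"translation": [0.411, 0.074, 0], "twist": 0, "hand": 0}])

```text
time: 33.55
tool_pos: [0.4868, 0.0638, 0.2674]
tool_rot: [0.0, 0.677, 0.736, 0.0]
contact_force: [-0.2, -0.3, -1.4]
gripper_width: 0.542
grasp_force: 62.6
```

Call:
apply_moves(targets=[{"translation": [0.411, 0.074, 0], "twist": 0, "hand": 0}, {"translation": [0.396, 0.074, 0], "twist": 0, "hand": 0}, {"translation": [0, 0, 0], "twist": 0, "hand": 0}, {"translation": [0, 0, 0], "twist": 0, "hand": 0}, {"translation": [0, 0, 0], "twist": 0, "hand": 0}, {"translation": [0, 0, 0], "twist": 0, "hand": 0}])

```text
time: 34.15
tool_pos: [0.4952, 0.1427, 0.267]
tool_rot: [0.0, 0.677, 0.736, -0.0]
contact_force: [0.6, 0.1, -1.6]
gripper_width: 0.545
grasp_force: 62.6
```

```bash
python3 - <<'E'
from h import *
p=mean_pose(); print(p)
q=plan([.4963,.142,.13],start=p)
E
```

```text
(array([0.49527052, 0.14277162, 0.26707469]), np.float64(0.08220742869094033))
to [0.4963 0.142  0.13  ] yaw 0.082 n 4
   [-0.002, 0.002, 0.343, 0.0]
   [-0.002, 0.002, 0.343, 0.0]
   [-0.002, 0.002, 0.343, 0.0]
   [-0.002, 0.002, 0.343, 0.0]
```

Call:
apply_moves(targets=[{"translation": [-0.002, 0.002, 0.343], "twist": 0, "hand": 0}, {"translation": [-0.002, 0.002, 0.343], "twist": 0, "hand": 0}, {"translation": [-0.002, 0.002, 0.343], "twist": 0, "hand": 0}, {"translation": [-0.002, 0.002, 0.343], "twist": 0, "hand": 0}, {"translation": [0, 0, 0], "twist": 0, "hand": 0}, {"translation": [0, 0, 0.05], "twist": 0, "hand": 0}, {"translation": [0, 0, 0.02], "twist": 0, "hand": 0}, {"translation": [0, 0, 0], "twist": 0, "hand": 0}])

```text
time: 35.15
tool_pos: [0.4966, 0.1429, 0.1238]
tool_rot: [0.0, 0.677, 0.736, 0.0]
contact_force: [-0.4, 0.8, -1.5]
gripper_width: 0.543
grasp_force: 64.4
```

Call:
apply_moves(targets=[{"translation": [0, 0, 0.03], "twist": 0, "hand": 0}, {"translation": [0, 0, 0.02], "twist": 0, "hand": 0}, {"translation": [0, 0, 0], "twist": 0, "hand": 0}, {"translation": [0, 0, 0], "twist": 0, "hand": 0}])

```text
time: 35.55
tool_pos: [0.4966, 0.1431, 0.1191]
tool_rot: [0.0, 0.677, 0.736, 0.001]
contact_force: [-1.6, 0.3, 5.2]
gripper_width: 0.551
grasp_force: 65.2
```

Call:
apply_moves(targets=[{"translation": [0, 0, 0], "twist": 0, "hand": 0.72}, {"translation": [0, 0, 0], "twist": 0, "hand": 0.72}, {"translation": [0, 0, 0], "twist": 0, "hand": 0.72}, {"translation": [0, 0, -0.2], "twist": 0, "hand": 0.72}, {"translation": [0, 0, -0.5], "twist": 0, "hand": 0.72}, {"translation": [0, 0, -0.5], "twist": 0, "hand": 0.72}, {"translation": [0, 0, -0.5], "twist": 0, "hand": 1}, {"translation": [0, 0.2, -0.4], "twist": -0.7, "hand": 1}])

```text
time: 36.35
tool_pos: [0.5156, 0.1447, 0.3315]
tool_rot: [0.001, 0.65, 0.76, 0.001]
contact_force: [1.1, -0.9, 0.9]
gripper_width: 0.995
grasp_force: 0.0
```

Call:
apply_moves(targets=[{"translation": [-0.1, 0.2, -0.4], "twist": -0.7, "hand": 1}, {"translation": [-0.1, 0.1, -0.4], "twist": 0, "hand": 1}, {"translation": [0, 0, 0], "twist": 0, "hand": 1}, {"translation": [0, 0, 0], "twist": 0, "hand": 1}, {"translation": [0, 0, 0], "twist": 0, "hand": 1}, {"translation": [0, 0, 0], "twist": 0, "hand": 1}])

```text
time: 36.95
tool_pos: [0.5485, 0.1304, 0.4055]
tool_rot: [-0.001, 0.624, 0.782, -0.001]
contact_force: [-0.5, -0.3, -0.3]
gripper_width: 0.999
grasp_force: 0.0
```

```bash
python3 - <<'E'
from h import *
p=mean_pose(3); print(p)
f=grab_frame('wrist')[:,:,::-1].copy(); t=np.linspace(0,2*np.pi,60)
for i in (1,2,3,4):
    for z in (.126,):
        c=np.c_[pk(i)[0]+.024*np.cos(t),pk(i)[1]+.024*np.sin(t),0*t+z]
        cv2.polylines(f,[proj('wrist',c).round().astype(int)],True,(0,0,255),1)
cv2.imwrite('pics/w5.png',f)
c=recognise('wrist','cover'); print([(np.round(x['point'],4).tolist(),round(x['score'],2)) for x in c[:2]])
q=plan([.5544,-.1384,p[0][2]],.238,start=p); q=plan([.5544,-.1384,.20],start=q)
E
```

```text
(array([0.54867281, 0.13038437, 0.40610988]), np.float64(0.2241181227251264))
[([0.556, -0.1293, 0.0049], 0.98), ([0.5397, 0.1808, 0.0745], 0.5)]
to [ 0.5544 -0.1384  0.4061] yaw 0.238 n 6
   [-0.439, -0.09, -0.0, -0.023]
   [-0.439, -0.091, -0.0, -0.023]
   [-0.438, -0.092, -0.0, -0.023]
   [-0.438, -0.093, -0.0, -0.023]
   [-0.438, -0.094, -0.0, -0.023]
   [-0.438, -0.095, -0.0, -0.023]
to [ 0.5544 -0.1384  0.2   ] yaw 0.238 n 5
   [0.0, 0.0, 0.412, 0.0]
   [0.0, 0.0, 0.412, 0.0]
   [0.0, 0.0, 0.412, 0.0]
   [0.0, 0.0, 0.412, 0.0]
   [0.0, 0.0, 0.412, 0.0]
```

View pics/w5.png

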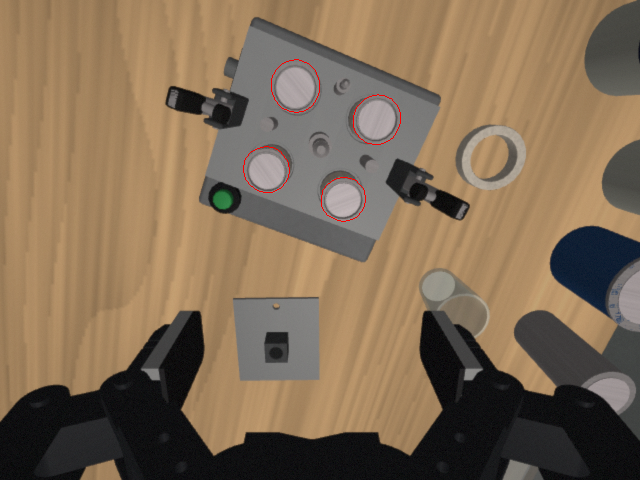

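All four tin tops match the predicted seated circles. Now to the cover, which looks unmoved with its boss at (277,347).

Call:
apply_moves(targets=[{"translation": [-0.438, -0.092, 0], "twist": -0.023, "hand": 1}, {"translation": [-0.438, -0.092, 0], "twist": -0.023, "hand": 1}, {"translation": [-0.438, -0.092, 0], "twist": -0.023, "hand": 1}, {"translation": [-0.438, -0.092, 0], "twist": -0.023, "hand": 1}, {"translation": [-0.438, -0.092, 0], "twist": -0.023, "hand": 1}, {"translation": [-0.438, -0.092, 0], "twist": -0.023, "hand": 1}, {"translation": [0, 0, 0.412], "twist": 0, "hand": 1}, {"translation": [0, 0, 0.412], "twist": 0, "hand": 1}])

```text
time: 38.0
tool_pos: [0.5558, -0.1401, 0.3261]
tool_rot: [0.002, 0.619, 0.785, 0.001]
contact_force: [0.1, 0.2, -0.4]
gripper_width: 1.003
grasp_force: 0.0
```

Call:
apply_moves(targets=[{"translation": [0, 0, 0.412], "twist": 0, "hand": 1}, {"translation": [0, 0, 0.412], "twist": 0, "hand": 1}, {"translation": [0, 0, 0.412], "twist": 0, "hand": 1}, {"translation": [0, 0, 0], "twist": 0, "hand": 1}, {"translation": [0, 0, 0], "twist": 0, "hand": 1}, {"translation": [0, 0, 0], "twist": 0, "hand": 1}, {"translation": [0, 0, 0], "twist": 0, "hand": 1}])

```text
time: 38.7
tool_pos: [0.557, -0.1388, 0.2054]
tool_rot: [0.003, 0.618, 0.786, 0.001]
contact_force: [-0.4, 0.3, 0.8]
gripper_width: 0.998
grasp_force: 0.0
```

```bash
python3 - <<'E'
from h import *
p=mean_pose(3); print(p)
K,T,_=cal('wrist'); np.savez('cv.npz',K=K,T=T); f=save('wrist','cv.png')
g=cv2.cvtColor(f,cv2.COLOR_RGB2GRAY)
R_=regions_of('wrist','cover'); print([(round(x['score'],2),x['pixels'].sum()) for x in R_[:3]])
m=R_[0]['pixels'].astype(np.uint8); cn=max(cv2.findContours(m,cv2.RETR_EXTERNAL,cv2.CHAIN_APPROX_NONE)[0],key=cv2.contourArea)
print(cv2.boxPoints(cv2.minAreaRect(cn)).round(1).tolist())
print('pred hole',proj('wrist',[[.5544-.062*np.sin(.238),-.1384+.062*np.cos(.238),.005],[.5544,-.1384,.037]]))
E
```

```text
(array([ 0.55646484, -0.13861166,  0.20436226]), np.float64(0.23765065742450397))
[(0.8, np.int64(25542))]
[[226.0, 120.0], [390.0, 120.0], [390.0, 289.0], [226.0, 289.0]]
pred hole [[309.44243698 137.26016717]
 [309.44826558 221.20978734]]
```

View pics/cv.png

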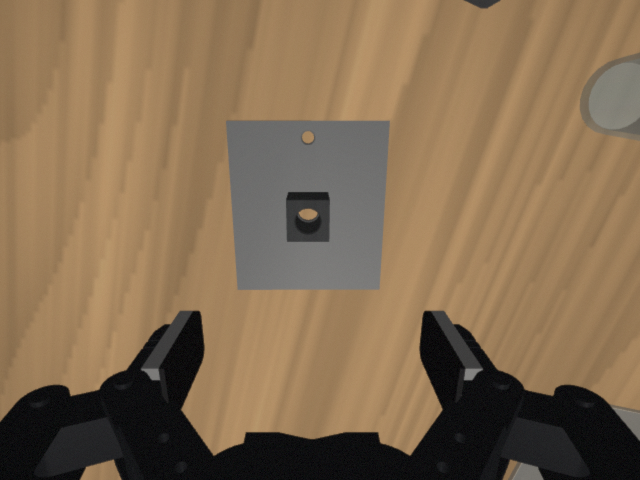

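```bash
python3 - <<'E'
from h import *
d=np.load('cv.npz')
uv=[(227,121),(389.5,121),(380,290),(238,290),(308,137.5)]
L=[(-66,75,5),(66,75,5),(66,-75,5),(-66,-75,5),(0,62,5)]
c,r=fit(d['K'],d['T'],uv,L,[.55,-.13,.2]); print('cover',c.round(4),r.round(1).tolist()); print(proj('wrist',[c[0],c[1],.037]))
np.save('cover.npy',c); q=plan([c[0],c[1],.032],c[2])
E
```

```text
cover [ 0.5544 -0.1394  0.2388] [[-0.6, 0.3], [0.5, 0.0], [-0.3, -0.6], [0.1, -0.3], [0.3, 0.3]]
[[309.16701825 222.35897593]]
to [ 0.5544 -0.1394  0.032 ] yaw 0.239 n 4
   [-0.002, -0.004, 0.427, -0.003]
   [-0.002, -0.004, 0.427, -0.003]
   [-0.002, -0.004, 0.427, -0.003]
   [-0.002, -0.004, 0.427, -0.003]
```

Call:
apply_moves(targets=[{"translation": [-0.002, -0.004, 0.427], "twist": 0, "hand": 1}, {"translation": [-0.002, -0.004, 0.427], "twist": 0, "hand": 1}, {"translation": [-0.002, -0.004, 0.427], "twist": 0, "hand": 1}, {"translation": [-0.002, -0.004, 0.427], "twist": 0, "hand": 1}, {"translation": [0, 0, 0], "twist": 0, "hand": 0.7}, {"translation": [0, 0, 0], "twist": 0, "hand": 0.7}, {"translation": [0, 0, 0], "twist": 0, "hand": 0.7}, {"translation": [0, 0, 0], "twist": 0, "hand": 0.7}])

```text
time: 39.75
tool_pos: [0.5563, -0.1403, 0.0344]
tool_rot: [0.003, 0.618, 0.786, 0.001]
contact_force: [-0.2, 0.1, 0.9]
gripper_width: 0.699
grasp_force: 0.0
```

```bash
python3 - <<'E'
from h import *
p=mean_pose(3); print(p); c=np.load('cover.npy'); plan([c[0],c[1],.031],c[2],start=p)
E
```

```text
(array([ 0.55559475, -0.13995287,  0.03353372]), np.float64(0.237685274896004))
to [ 0.5544 -0.1394  0.031 ] yaw 0.239 n 1
   [0.009, -0.01, 0.025, -0.011]
```

Call:
apply_moves(targets=[{"translation": [0.005, -0.01, 0.025], "twist": 0, "hand": 0.7}, {"translation": [0, 0, 0], "twist": 0, "hand": 0}, {"translation": [0, 0, 0], "twist": 0, "hand": 0}, {"translation": [0, 0, 0], "twist": 0, "hand": 0}, {"translation": [0, 0, 0], "twist": 0, "hand": 0}, {"translation": [0, 0, 0], "twist": 0, "hand": 0}, {"translation": [0, 0, 0], "twist": 0, "hand": 0}])

```text
time: 40.6
tool_pos: [0.5531, -0.1391, 0.0287]
tool_rot: [0.0, 0.618, 0.786, 0.0]
contact_force: [0.2, 1.0, 1.2]
gripper_width: 0.391
grasp_force: 61.5
```

```bash
python3 - <<'E'
from h import *
p=pose(); print(p[0],p[2],p[1][:,2].round(4),state()['gripper_width'],state()['grasp_force'])
a=np.load('shaker.npy'); p=(p[0],p[2])
q=plan([*p[0][:2],.30],start=p); q=plan(q[0],a[2],start=q); q=plan([a[0],a[1],.30],start=q)
E
```

```text
[ 0.55305993 -0.13910802  0.02867615] 0.2375675892460994 [ 4.e-04  0.e+00 -1.e+00] 0.39062250017235667 61.4880895614624
to [ 0.5531 -0.1391  0.3   ] yaw 0.238 n 7
   [0.0, 0.0, -0.388, 0.0]
   [0.0, 0.0, -0.388, 0.0]
   [0.0, 0.0, -0.388, 0.0]
   [0.0, 0.0, -0.388, 0.0]
   [0.0, 0.0, -0.388, 0.0]
   [0.0, 0.0, -0.388, 0.0]
   [0.0, 0.0, -0.388, 0.0]
to [ 0.5531 -0.1391  0.3   ] yaw -0.146 n 5
   [0.0, 0.0, -0.0, 0.767]
   [0.0, 0.0, -0.0, 0.767]
   [0.0, 0.0, -0.0, 0.767]
   [0.0, 0.0, -0.0, 0.767]
   [0.0, 0.0, -0.0, 0.767]
to [0.5462 0.1807 0.3   ] yaw -0.146 n 8
   [0.394, -0.067, -0.0, 0.0]
   [0.394, -0.067, -0.0, 0.0]
   [0.394, -0.067, -0.0, 0.0]
   [0.394, -0.067, -0.0, 0.0]
   [0.394, -0.067, -0.0, 0.0]
   [0.394, -0.067, -0.0, 0.0]
   [0.394, -0.067, -0.0, 0.0]
   [0.394, -0.067, -0.0, 0.0]
```

Call:
apply_moves(targets=[{"translation": [0, 0, -0.2], "twist": 0, "hand": 0}, {"translation": [0, 0, -0.4], "twist": 0, "hand": 0}, {"translation": [0, 0, -0.42], "twist": 0, "hand": 0}, {"translation": [0, 0, -0.42], "twist": 0, "hand": 0}, {"translation": [0, 0, -0.42], "twist": 0, "hand": 0}, {"translation": [0, 0, -0.42], "twist": 0, "hand": 0}, {"translation": [0, 0, -0.42], "twist": 0, "hand": 0}, {"translation": [0, 0, 0], "twist": 0.767, "hand": 0}])

```text
time: 41.4
tool_pos: [0.555, -0.14, 0.3056]
tool_rot: [0.005, 0.649, 0.761, 0.002]
contact_force: [-0.2, -0.6, -2.5]
gripper_width: 0.383
grasp_force: 61.3
```

Call:
apply_moves(targets=[{"translation": [0, 0, 0], "twist": 0.767, "hand": 0}, {"translation": [0, 0, 0], "twist": 0.767, "hand": 0}, {"translation": [0, 0, 0], "twist": 0.767, "hand": 0}, {"translation": [0, 0, 0], "twist": 0.767, "hand": 0}, {"translation": [0.394, -0.067, 0], "twist": 0, "hand": 0}, {"translation": [0.394, -0.067, 0], "twist": 0, "hand": 0}, {"translation": [0.394, -0.067, 0], "twist": 0, "hand": 0}, {"translation": [0.394, -0.067, 0], "twist": 0, "hand": 0}])

```text
time: 42.2
tool_pos: [0.5481, 0.022, 0.2963]
tool_rot: [-0.001, 0.757, 0.653, -0.001]
contact_force: [0.2, 0.9, -3.7]
gripper_width: 0.387
grasp_force: 61.0
```

Call:
apply_moves(targets=[{"translation": [0.394, -0.067, 0], "twist": 0, "hand": 0}, {"translation": [0.394, -0.067, 0], "twist": 0, "hand": 0}, {"translation": [0.394, -0.067, 0], "twist": 0, "hand": 0}, {"translation": [0.394, -0.067, 0], "twist": 0, "hand": 0}, {"translation": [0, 0, 0], "twist": 0, "hand": 0}, {"translation": [0, 0, 0], "twist": 0, "hand": 0}, {"translation": [0, 0, 0], "twist": 0, "hand": 0}, {"translation": [0, 0, 0], "twist": 0, "hand": 0}])

```text
time: 43.0
tool_pos: [0.5456, 0.1793, 0.2979]
tool_rot: [-0.0, 0.757, 0.653, -0.001]
contact_force: [-0.3, -0.5, -4.3]
gripper_width: 0.388
grasp_force: 61.0
```

```bash
python3 - <<'E'
from h import *
p=mean_pose(5); print(p,state()['grasp_force']); a=np.load('shaker.npy')
q=plan([a[0],a[1],.215],a[2],start=p)
# plate pin hole expected pixel
pp,M,_=pose(); h=pp+M@np.array([.062,0,.0287-.005]); print('hole',proj('wrist',h))
E
```

```text
(array([0.5457845 , 0.17960646, 0.29840641]), np.float64(-0.14735936011740014)) 60.99703073501587
to [0.5462 0.1807 0.215 ] yaw -0.146 n 2
   [0.006, 0.001, 0.417, -0.006]
   [0.006, 0.001, 0.417, -0.006]
hole [[311.32647017 166.31251894]]
```

Call:
apply_moves(targets=[{"translation": [0.006, 0.001, 0.417], "twist": 0, "hand": 0}, {"translation": [0.006, 0.001, 0.417], "twist": 0, "hand": 0}, {"translation": [0, 0, 0], "twist": 0, "hand": 0}, {"translation": [0, 0, 0], "twist": 0, "hand": 0}, {"translation": [0, 0, 0], "twist": 0, "hand": 0}, {"translation": [0, 0, 0], "twist": 0, "hand": 0}])

```text
time: 43.85
tool_pos: [0.5477, 0.182, 0.2187]
tool_rot: [0.001, 0.757, 0.654, 0.002]
contact_force: [-0.2, 0.3, -4.0]
gripper_width: 0.39
grasp_force: 61.2
```

```bash
python3 - <<'E'
from h import *
p=mean_pose(5); print(p,state()['contact_force']); a=np.load('shaker.npy')
q=plan([a[0],a[1],.20],a[2],start=p)
f=save('wrist','ins.png')
pp,M,_=pose(); h=pp+M@np.array([.062,0,.0287-.005]); print('hole',proj('wrist',h))
pin=[a[0]-.062*np.sin(a[2]),a[1]+.062*np.cos(a[2])]
print('pin',proj('wrist',[[*pin,.158],[*pin,.128]]))
cv2.imwrite('pics/insc.png',cv2.resize(f[90:290,190:430,::-1],(720,600),interpolation=cv2.INTER_CUBIC))
E
```

```text
(array([0.54690728, 0.18186486, 0.21709512]), np.float64(-0.14588118442816206)) [ 0.1549211   0.37620523 -4.19019727]
to [0.5462 0.1807 0.2   ] yaw -0.146 n 1
   [-0.013, -0.005, 0.171, 0.003]
hole [[311.32530183 166.32044971]]
pin [[311.63482133 158.92940391]
 [311.61411664 152.55958375]]
```

View pics/insc.png

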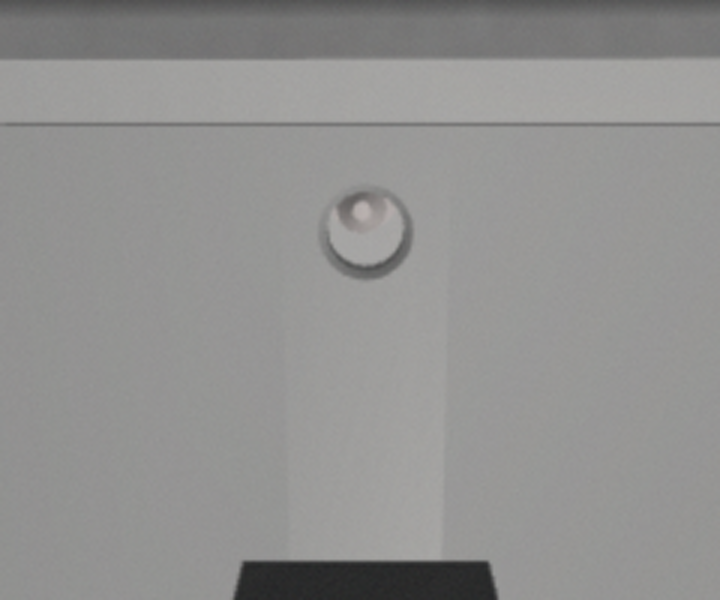

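The pin tip shows through the pin hole: hole centre at full-picture pixel (312,167), pin tip at (310.7,160.3). That leaves about a millimetre to correct while going down onto the shaft.

Call:
apply_moves(targets=[{"translation": [-0.014, -0.009, 0.1], "twist": 0, "hand": 0}, {"translation": [0, 0, 0.05], "twist": 0, "hand": 0}, {"translation": [0, 0, 0], "twist": 0, "hand": 0}, {"translation": [0, 0, 0], "twist": 0, "hand": 0}, {"translation": [0, 0, 0.03], "twist": 0, "hand": 0}, {"translation": [0, 0, 0.03], "twist": 0, "hand": 0}, {"translation": [0, 0, 0], "twist": 0, "hand": 0}])

```text
time: 44.85
tool_pos: [0.5447, 0.1804, 0.1935]
tool_rot: [-0.0, 0.757, 0.654, -0.0]
contact_force: [0.2, 0.5, -3.9]
gripper_width: 0.391
grasp_force: 61.4
```

```bash
python3 - <<'E'
from h import *
p=mean_pose(4); s=state(); print(p,np.round(s['contact_force'],1),np.round(s['ft_torque'],2))
E
```

```text
(array([0.54492358, 0.18044642, 0.19405647]), np.float64(-0.1458810093875056)) [-0.5 -0.1 -4.1] [-0.05  0.02  0.  ]
```

Call:
apply_moves(targets=[{"translation": [0, 0, 0.03], "twist": 0, "hand": 0}, {"translation": [0, 0, 0.03], "twist": 0, "hand": 0}, {"translation": [0, 0, 0.03], "twist": 0, "hand": 0}, {"translation": [0, 0, 0.03], "twist": 0, "hand": 0}, {"translation": [0, 0, 0], "twist": 0, "hand": 0}, {"translation": [0, 0, 0], "twist": 0, "hand": 0}])

```text
time: 45.65
tool_pos: [0.5448, 0.1804, 0.1819]
tool_rot: [-0.0, 0.757, 0.654, -0.0]
contact_force: [-0.7, 0.5, -3.8]
gripper_width: 0.386
grasp_force: 61.4
```

```bash
python3 - <<'E'
from h import *
p=mean_pose(2); s=state(); print(p,np.round(s['contact_force'],1),np.round(s['ft_torque'],2))
E
```

```text
(array([0.54494677, 0.18042321, 0.18216033]), np.float64(-0.1458856439054383)) [ 0.1  0.2 -4. ] [ 0.03 -0.03 -0.05]
```

Both are in with no side force. I'll lower the remaining 25 mm gently.

Call:
apply_moves(targets=[{"translation": [0, 0, 0.04], "twist": 0, "hand": 0}, {"translation": [0, 0, 0.04], "twist": 0, "hand": 0}, {"translation": [0, 0, 0.04], "twist": 0, "hand": 0}, {"translation": [0, 0, 0.04], "twist": 0, "hand": 0}, {"translation": [0, 0, 0.04], "twist": 0, "hand": 0}, {"translation": [0, 0, 0.02], "twist": 0, "hand": 0}, {"translation": [0, 0, 0], "twist": 0, "hand": 0}, {"translation": [0, 0, 0], "twist": 0, "hand": 0}])

```text
time: 46.55
tool_pos: [0.545, 0.1804, 0.1602]
tool_rot: [-0.0, 0.757, 0.654, -0.0]
contact_force: [-0.1, -0.5, -5.0]
gripper_width: 0.389
grasp_force: 61.4
```

Call:
apply_moves(targets=[{"translation": [0, 0, 0.02], "twist": 0, "hand": 0}, {"translation": [0, 0, 0.02], "twist": 0, "hand": 0}, {"translation": [0, 0, 0], "twist": 0, "hand": 0}, {"translation": [0, 0, 0], "twist": 0, "hand": 0}])

```text
time: 46.95
tool_pos: [0.5452, 0.1805, 0.1567]
tool_rot: [0.0, 0.757, 0.654, 0.0]
contact_force: [1.1, 0.7, -0.5]
gripper_width: 0.385
grasp_force: 61.9
```

Home: z is 0.1567 and the weight is carried. I'll settle, release and lift clear.

Call:
apply_moves(targets=[{"translation": [0, 0, 0.01], "twist": 0, "hand": 0}, {"translation": [0, 0, 0], "twist": 0, "hand": 0.55}, {"translation": [0, 0, 0], "twist": 0, "hand": 0.55}, {"translation": [0, 0, 0], "twist": 0, "hand": 0.55}, {"translation": [0, 0, -0.1], "twist": 0, "hand": 0.55}, {"translation": [0, 0, -0.4], "twist": 0, "hand": 0.55}, {"translation": [0, 0, -0.5], "twist": 0, "hand": 0}, {"translation": [0, 0, -0.4], "twist": 0, "hand": 0}])

```text
time: 47.75
tool_pos: [0.5452, 0.1805, 0.2986]
tool_rot: [0.001, 0.757, 0.654, 0.001]
contact_force: [1.0, 0.6, -0.1]
gripper_width: 0.221
grasp_force: 0.0
```

```bash
cat >> h.py <<'E'
def sh(lx,ly,z):
    x,y,a=np.load('shaker.npy'); c,s=np.cos(a),np.sin(a); return np.array([x+c*lx-s*ly,y+s*lx+c*ly,z])
E
python3 - <<'E'
from h import *
s=state(); p=mean_pose(4); print(p)
for n,o in (('cover','cover'),):
    r=recognise('wrist',o); print([(np.round(x['point'],4).tolist(),round(x['score'],2)) for x in r[:2]])
a=np.load('shaker.npy')[2]
q=plan(sh(-.165,0,.295),a,start=p); q=plan(sh(-.165,0,.222),a,start=q); q=plan(sh(-.056,0,.222),a,start=q,n=6)
q=plan(sh(-.056,0,.265),start=q); q=plan(sh(-.048,0,.225),start=q)
E
```

```text
(array([0.54712066, 0.18089103, 0.30259285]), np.float64(-0.14584991435513772))
[]
to [0.383  0.2047 0.295 ] yaw -0.146 n 4
   [-0.001, -0.415, 0.019, 0.001]
   [-0.001, -0.415, 0.019, 0.001]
   [-0.001, -0.415, 0.019, 0.001]
   [-0.001, -0.415, 0.019, 0.001]
to [0.383  0.2047 0.222 ] yaw -0.146 n 2
   [0.0, 0.0, 0.365, 0.0]
   [0.0, 0.0, 0.365, 0.0]
to [0.4908 0.1888 0.222 ] yaw -0.146 n 6
   [0.0, 0.182, -0.0, 0.0]
   [0.0, 0.182, -0.0, 0.0]
   [0.0, 0.182, -0.0, 0.0]
   [0.0, 0.182, -0.0, 0.0]
   [0.0, 0.182, -0.0, 0.0]
   [0.0, 0.182, -0.0, 0.0]
to [0.4908 0.1888 0.265 ] yaw -0.146 n 1
   [0.0, 0.0, -0.43, 0.0]
to [0.4987 0.1876 0.225 ] yaw -0.146 n 1
   [0.0, 0.08, 0.4, 0.0]
```

Call:
apply_moves(targets=[{"translation": [0, -0.415, 0], "twist": 0, "hand": 0}, {"translation": [0, -0.415, 0], "twist": 0, "hand": 0}, {"translation": [0, -0.415, 0], "twist": 0, "hand": 0}, {"translation": [0, -0.415, 0], "twist": 0, "hand": 0}, {"translation": [0, 0, 0], "twist": 0, "hand": 0}, {"translation": [0, 0, 0.4], "twist": 0, "hand": 0}, {"translation": [0, 0, 0.4], "twist": 0, "hand": 0}, {"translation": [0, 0, 0], "twist": 0, "hand": 0}])

```text
time: 48.8
tool_pos: [0.3767, 0.203, 0.2071]
tool_rot: [-0.003, 0.757, 0.654, -0.007]
contact_force: [0.4, -0.1, -0.3]
gripper_width: 0.001
grasp_force: 0.0
```

Call:
apply_moves(targets=[{"translation": [0, 0.14, 0], "twist": 0, "hand": 0}, {"translation": [0, 0.14, 0], "twist": 0, "hand": 0}, {"translation": [0, 0.14, 0], "twist": 0, "hand": 0}, {"translation": [0, 0.14, 0], "twist": 0, "hand": 0}, {"translation": [0, 0.14, 0], "twist": 0, "hand": 0}, {"translation": [0, 0, 0], "twist": 0, "hand": 0}])

```text
time: 49.4
tool_pos: [0.4515, 0.1941, 0.216]
tool_rot: [0.0, 0.757, 0.653, 0.0]
contact_force: [-0.1, 0.3, -0.3]
gripper_width: -0.002
grasp_force: 0.0
```

Call:
apply_moves(targets=[{"translation": [0, 0.1, 0], "twist": 0, "hand": 0}, {"translation": [0, 0.1, 0], "twist": 0, "hand": 0}, {"translation": [0, 0.1, 0], "twist": 0, "hand": 0}, {"translation": [0, 0.1, 0], "twist": 0, "hand": 0}, {"translation": [0, 0, 0], "twist": 0, "hand": 0}, {"translation": [0, 0, 0], "twist": 0, "hand": 0}])

```text
time: 50.0
tool_pos: [0.4902, 0.1885, 0.2154]
tool_rot: [0.0, 0.757, 0.654, 0.0]
contact_force: [0.2, -0.4, -0.0]
gripper_width: -0.003
grasp_force: 0.0
```

```bash
python3 - <<'E'
from h import *
print(state()['contact_force'],pose()[0])
b=[(*proj(c,sh(0,0,.14))[0],c) for c in ('scene','side')]; print(b)
(u,v,_),(u2,v2,_)=b
comp('c2.png',(int(u-80),int(v-60),160,120),(int(u2-80),int(v2-60),160,120))
E
```

```text
[ 0.24254537 -0.41195084 -0.0334366 ] [0.49019227 0.18845511 0.2153826 ]
[(np.float64(369.22796355275034), np.float64(231.07722223981338), 'scene'), (np.float64(323.88885134841445), np.float64(267.61422149409117), 'side')]
```

View pics/c2.png

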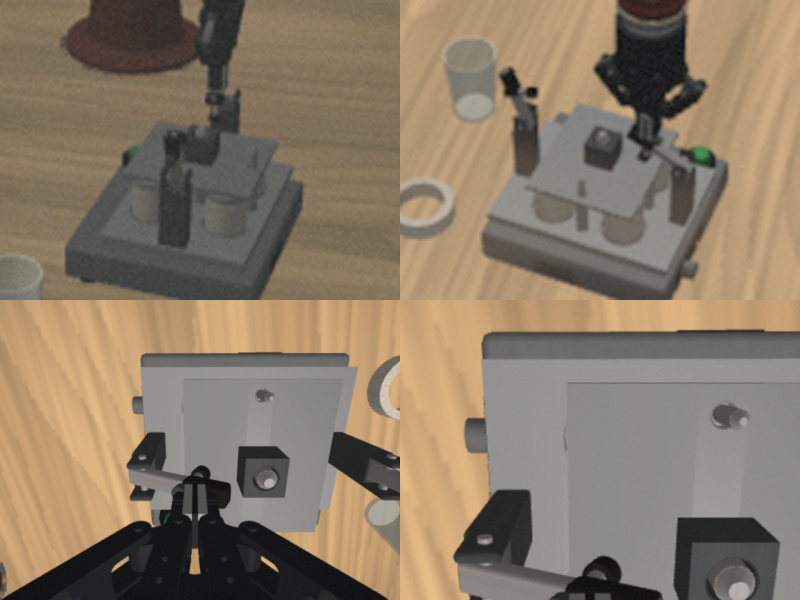

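The cover is home (shaft and pin stand through it) and the front clamp has swung inward. Next I'll raise over it and press it down.

Call:
apply_moves(targets=[{"translation": [0, 0, -0.3], "twist": 0, "hand": 0}, {"translation": [0, 0, -0.25], "twist": 0, "hand": 0}, {"translation": [0, 0.1, 0], "twist": 0, "hand": 0}, {"translation": [0, 0, 0], "twist": 0, "hand": 0}, {"translation": [0, 0, 0], "twist": 0, "hand": 0}, {"translation": [0, 0, 0.2], "twist": 0, "hand": 0}, {"translation": [0, 0, 0.2], "twist": 0, "hand": 0}, {"translation": [0, 0, 0.2], "twist": 0, "hand": 0}])

```text
time: 51.0
tool_pos: [0.4988, 0.187, 0.2081]
tool_rot: [-0.0, 0.757, 0.654, -0.001]
contact_force: [1.4, -0.6, 3.6]
gripper_width: 0.001
grasp_force: 1.2
```

Call:
apply_moves(targets=[{"translation": [0, 0, 0.1], "twist": 0, "hand": 0}, {"translation": [0, 0, 0.05], "twist": 0, "hand": 0}, {"translation": [0, 0, 0], "twist": 0, "hand": 0}, {"translation": [0, 0, 0], "twist": 0, "hand": 0}])

```text
time: 51.4
tool_pos: [0.4994, 0.1872, 0.1954]
tool_rot: [-0.0, 0.757, 0.654, 0.0]
contact_force: [-0.4, 0.4, 0.7]
gripper_width: 0.001
grasp_force: 0.0
```

Pressing on in small steps, watching the force.

Call:
apply_moves(targets=[{"translation": [0, 0, 0.03], "twist": 0, "hand": 0}, {"translation": [0, 0, 0.02], "twist": 0, "hand": 0}, {"translation": [0, 0, 0], "twist": 0, "hand": 0}, {"translation": [0, 0, 0], "twist": 0, "hand": 0}])

```text
time: 51.8
tool_pos: [0.4997, 0.1872, 0.1905]
tool_rot: [0.0, 0.757, 0.654, 0.0]
contact_force: [1.1, 0.8, 0.3]
gripper_width: -0.002
grasp_force: 0.5
```

Call:
apply_moves(targets=[{"translation": [0, 0, 0.02], "twist": 0, "hand": 0}, {"translation": [0, 0, 0], "twist": 0, "hand": 0}, {"translation": [0, 0, 0], "twist": 0, "hand": 0}])

```text
time: 52.1
tool_pos: [0.4998, 0.1872, 0.1899]
tool_rot: [0.0, 0.757, 0.654, 0.0]
contact_force: [-2.3, -0.4, 7.2]
gripper_width: 0.001
grasp_force: 3.8
```

The front clamp is down, with a firm stop at z 0.190 as expected. Now the back clamp.

```bash
python3 - <<'E'
from h import *
p,_,y=pose(); a=np.load('shaker.npy')[2]; p=(p,y)
q=plan([*p[0][:2],.30],start=p); q=plan(sh(.168,0,.30),a,start=q); q=plan(sh(.168,0,.217),a,start=q); q=plan(sh(.057,0,.217),a,start=q,n=10)
E
```

```text
to [0.4998 0.1872 0.3   ] yaw -0.146 n 3
   [0.0, 0.0, -0.367, 0.0]
   [0.0, 0.0, -0.367, 0.0]
   [0.0, 0.0, -0.367, 0.0]
to [0.7124 0.1562 0.3   ] yaw -0.146 n 5
   [0.0, 0.43, -0.0, 0.001]
   [0.0, 0.43, -0.0, 0.001]
   [0.0, 0.43, -0.0, 0.001]
   [0.0, 0.43, -0.0, 0.001]
   [0.0, 0.43, -0.0, 0.001]
to [0.7124 0.1562 0.217 ] yaw -0.146 n 2
   [0.0, 0.0, 0.415, 0.0]
   [0.0, 0.0, 0.415, 0.0]
to [0.6026 0.1724 0.217 ] yaw -0.146 n 10
   [-0.0, -0.111, -0.0, 0.0]
   [-0.0, -0.111, -0.0, 0.0]
   [-0.0, -0.111, -0.0, 0.0]
   [-0.0, -0.111, -0.0, 0.0]
   [-0.0, -0.111, -0.0, 0.0]
   [-0.0, -0.111, -0.0, 0.0]
   [-0.0, -0.111, -0.0, 0.0]
   [-0.0, -0.111, -0.0, 0.0]
   [-0.0, -0.111, -0.0, 0.0]
   [-0.0, -0.111, -0.0, 0.0]
```

Call:
apply_moves(targets=[{"translation": [0, 0, -0.37], "twist": 0, "hand": 0}, {"translation": [0, 0, -0.37], "twist": 0, "hand": 0}, {"translation": [0, 0, -0.37], "twist": 0, "hand": 0}, {"translation": [0, 0.43, 0], "twist": 0, "hand": 0}, {"translation": [0, 0.43, 0], "twist": 0, "hand": 0}, {"translation": [0, 0.43, 0], "twist": 0, "hand": 0}, {"translation": [0, 0.43, 0], "twist": 0, "hand": 0}, {"translation": [0, 0.43, 0], "twist": 0, "hand": 0}])

```text
time: 52.9
tool_pos: [0.7134, 0.1555, 0.2983]
tool_rot: [-0.0, 0.757, 0.654, -0.001]
contact_force: [-0.5, 0.5, 1.4]
gripper_width: 0.0
grasp_force: 0.0
```

Call:
apply_moves(targets=[{"translation": [0, 0, 0], "twist": 0, "hand": 0}, {"translation": [0, 0, 0.415], "twist": 0, "hand": 0}, {"translation": [0, 0, 0.415], "twist": 0, "hand": 0}, {"translation": [0, 0, 0], "twist": 0, "hand": 0}, {"translation": [0, 0, 0], "twist": 0, "hand": 0}])

```text
time: 53.4
tool_pos: [0.7112, 0.156, 0.2153]
tool_rot: [-0.001, 0.757, 0.654, -0.001]
contact_force: [0.5, 0.9, 0.5]
gripper_width: -0.002
grasp_force: 0.0
```

Call:
apply_moves(targets=[{"translation": [0, -0.11, 0], "twist": 0, "hand": 0}, {"translation": [0, -0.11, 0], "twist": 0, "hand": 0}, {"translation": [0, -0.11, 0], "twist": 0, "hand": 0}, {"translation": [0, -0.11, 0], "twist": 0, "hand": 0}, {"translation": [0, -0.11, 0], "twist": 0, "hand": 0}, {"translation": [0, 0, 0], "twist": 0, "hand": 0}])

```text
time: 54.0
tool_pos: [0.6563, 0.1643, 0.2168]
tool_rot: [-0.0, 0.757, 0.654, 0.0]
contact_force: [-0.5, -0.5, -0.7]
gripper_width: -0.001
grasp_force: 0.0
```

Call:
apply_moves(targets=[{"translation": [0, -0.11, 0], "twist": 0, "hand": 0}, {"translation": [0, -0.11, 0], "twist": 0, "hand": 0}, {"translation": [0, -0.11, 0], "twist": 0, "hand": 0}, {"translation": [0, -0.11, 0], "twist": 0, "hand": 0}, {"translation": [0, -0.11, 0], "twist": 0, "hand": 0}, {"translation": [0, 0, 0], "twist": 0, "hand": 0}, {"translation": [0, 0, -0.3], "twist": 0, "hand": 0}, {"translation": [0, 0, -0.25], "twist": 0, "hand": 0}])

```text
time: 54.8
tool_pos: [0.6021, 0.1719, 0.2706]
tool_rot: [-0.001, 0.757, 0.654, -0.001]
contact_force: [0.4, -0.2, 0.2]
gripper_width: -0.001
grasp_force: 0.0
```

Call:
apply_moves(targets=[{"translation": [0, -0.1, 0], "twist": 0, "hand": 0}, {"translation": [0, 0, 0], "twist": 0, "hand": 0}, {"translation": [0, 0, 0], "twist": 0, "hand": 0}, {"translation": [0, 0, 0.2], "twist": 0, "hand": 0}, {"translation": [0, 0, 0.2], "twist": 0, "hand": 0}, {"translation": [0, 0, 0.2], "twist": 0, "hand": 0}, {"translation": [0, 0, 0.12], "twist": 0, "hand": 0}, {"translation": [0, 0, 0], "twist": 0, "hand": 0}])

```text
time: 55.6
tool_pos: [0.5917, 0.173, 0.1954]
tool_rot: [-0.002, 0.757, 0.654, -0.003]
contact_force: [-0.1, 0.2, 0.5]
gripper_width: 0.002
grasp_force: 0.0
```

Call:
apply_moves(targets=[{"translation": [0, 0, 0], "twist": 0, "hand": 0}, {"translation": [0, 0, 0], "twist": 0, "hand": 0}])

```text
time: 55.8
tool_pos: [0.594, 0.1733, 0.2001]
tool_rot: [0.0, 0.757, 0.654, 0.001]
contact_force: [-0.7, -0.1, -0.9]
gripper_width: -0.001
grasp_force: 0.0
```

Call:
apply_moves(targets=[{"translation": [0, 0, 0.05], "twist": 0, "hand": 0}, {"translation": [0, 0, 0.04], "twist": 0, "hand": 0}, {"translation": [0, 0, 0], "twist": 0, "hand": 0}, {"translation": [0, 0, 0], "twist": 0, "hand": 0}])

```text
time: 56.2
tool_pos: [0.5934, 0.1733, 0.1901]
tool_rot: [0.0, 0.757, 0.654, -0.0]
contact_force: [-0.2, 0.6, 0.2]
gripper_width: -0.001
grasp_force: 0.1
```

Call:
apply_moves(targets=[{"translation": [0, 0, 0.02], "twist": 0, "hand": 0}, {"translation": [0, 0, 0], "twist": 0, "hand": 0}, {"translation": [0, 0, 0], "twist": 0, "hand": 0}])

```text
time: 56.5
tool_pos: [0.5935, 0.1733, 0.19]
tool_rot: [0.0, 0.757, 0.654, 0.0]
contact_force: [-4.4, -0.7, 7.1]
gripper_width: -0.002
grasp_force: 3.7
```

Both clamps are down. Now the start button.

```bash
python3 - <<'E'
from h import *
p,_,y=pose(); a=np.load('shaker.npy')[2]; p=(p,y)
q=plan([*p[0][:2],.26],start=p); q=plan(sh(-.085,-.106,.26),a,start=q); q=plan(sh(-.085,-.106,.115),a,start=q)
E
```

```text
to [0.5935 0.1733 0.26  ] yaw -0.146 n 2
   [0.0, 0.0, -0.35, 0.0]
   [0.0, 0.0, -0.35, 0.0]
to [0.4467 0.0882 0.26  ] yaw -0.146 n 4
   [-0.264, -0.332, -0.0, 0.001]
   [-0.264, -0.332, -0.0, 0.001]
   [-0.264, -0.332, -0.0, 0.001]
   [-0.264, -0.332, -0.0, 0.001]
to [0.4467 0.0882 0.115 ] yaw -0.146 n 4
   [0.0, 0.0, 0.363, 0.0]
   [0.0, 0.0, 0.363, 0.0]
   [0.0, 0.0, 0.363, 0.0]
   [0.0, 0.0, 0.363, 0.0]
```

Call:
apply_moves(targets=[{"translation": [0, 0, -0.35], "twist": 0, "hand": 0}, {"translation": [0, 0, -0.35], "twist": 0, "hand": 0}, {"translation": [-0.264, -0.332, 0], "twist": 0, "hand": 0}, {"translation": [-0.264, -0.332, 0], "twist": 0, "hand": 0}, {"translation": [-0.264, -0.332, 0], "twist": 0, "hand": 0}, {"translation": [-0.264, -0.332, 0], "twist": 0, "hand": 0}, {"translation": [0, 0, 0], "twist": 0, "hand": 0}, {"translation": [0, 0, 0], "twist": 0, "hand": 0}])

```text
time: 57.3
tool_pos: [0.4463, 0.0879, 0.2583]
tool_rot: [0.0, 0.757, 0.653, 0.001]
contact_force: [0.7, -0.6, 0.3]
gripper_width: -0.002
grasp_force: 0.0
```

Call:
apply_moves(targets=[{"translation": [0, 0, 0], "twist": 0, "hand": 0}, {"translation": [0, 0, 0.35], "twist": 0, "hand": 0}, {"translation": [0, 0, 0.35], "twist": 0, "hand": 0}, {"translation": [0, 0, 0.3], "twist": 0, "hand": 0}, {"translation": [0, 0, 0.3], "twist": 0, "hand": 0}, {"translation": [0, 0, 0], "twist": 0, "hand": 0}, {"translation": [0, 0, 0], "twist": 0, "hand": 0}, {"translation": [0, 0, 0], "twist": 0, "hand": 0}])

```text
time: 58.1
tool_pos: [0.4485, 0.0884, 0.1303]
tool_rot: [0.001, 0.757, 0.654, 0.001]
contact_force: [0.4, 0.2, 0.8]
gripper_width: -0.0
grasp_force: 0.0
```

```bash
python3 - <<'E'
from h import *
print(mean_pose(3),sh(-.085,-.106,.073),state()['contact_force'])
b=[proj(c,sh(0,0,.14))[0] for c in ('scene','side')]; (u,v),(u2,v2)=b
comp('c3.png',(int(u-80),int(v-60),160,120),(int(u2-80),int(v2-60),160,120))
E
```

```text
(array([0.44827406, 0.08829197, 0.13030628]), np.float64(-0.1457038858546762)) [0.44668464 0.0881659  0.073     ] [-0.30862577  0.70746604  0.3822594 ]
```

View pics/c3.png

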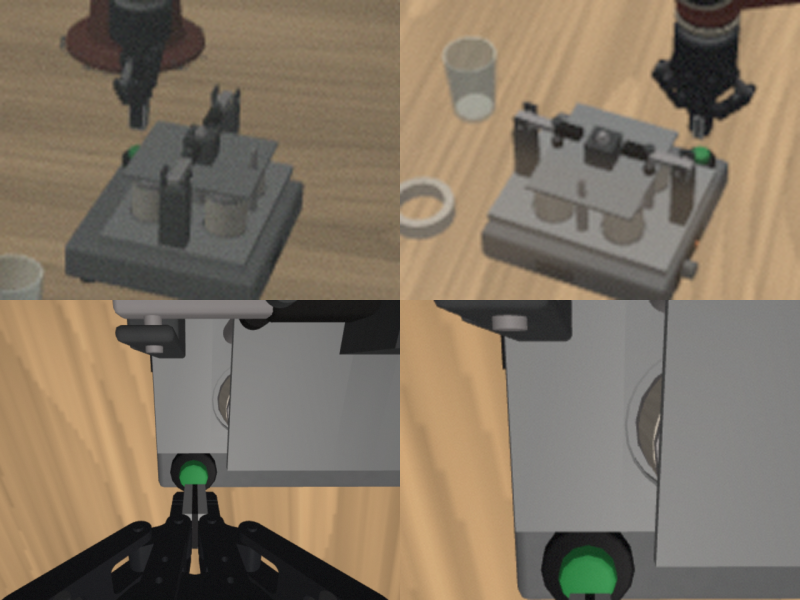

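Both clamps are level on the cover and the fingertips are right above the button. Pressing.

Call:
apply_moves(targets=[{"translation": [0, -0.015, 0.2], "twist": 0, "hand": 0}, {"translation": [0, 0, 0.12], "twist": 0, "hand": 0}, {"translation": [0, 0, 0], "twist": 0, "hand": 0}, {"translation": [0, 0, 0], "twist": 0, "hand": 0}, {"translation": [0, 0, 0.04], "twist": 0, "hand": 0}, {"translation": [0, 0, 0.03], "twist": 0, "hand": 0}, {"translation": [0, 0, 0], "twist": 0, "hand": 0}, {"translation": [0, 0, 0], "twist": 0, "hand": 0}])

```text
time: 59.25
tool_pos: [0.4458, 0.0884, 0.0927]
tool_rot: [-0.0, 0.757, 0.654, -0.0]
contact_force: [-12.1, -0.6, 23.8]
gripper_width: 0.002
grasp_force: 11.3
```

Call:
apply_moves(targets=[{"translation": [0, 0, 0.02], "twist": 0, "hand": 0}, {"translation": [0, 0, 0], "twist": 0, "hand": 0}, {"translation": [0, 0, 0], "twist": 0, "hand": 0}])

```text
time: 59.55
tool_pos: [0.446, 0.0884, 0.0925]
tool_rot: [-0.0, 0.757, 0.654, -0.001]
contact_force: [-18.4, -1.9, 33.8]
gripper_width: 0.001
grasp_force: 16.9
```

The force rises to a hard stop at z 0.0925, higher than I expected (about 0.089). I'll back off in steps to tell button travel from another contact.

Call:
apply_moves(targets=[{"translation": [0, 0, -0.05], "twist": 0, "hand": 0}, {"translation": [0, 0, 0], "twist": 0, "hand": 0}, {"translation": [0, 0, 0], "twist": 0, "hand": 0}])

```text
time: 59.85
tool_pos: [0.4462, 0.0884, 0.0932]
tool_rot: [0.001, 0.757, 0.654, 0.001]
contact_force: [1.0, 0.6, 3.4]
gripper_width: 0.001
grasp_force: 2.4
```

Call:
apply_moves(targets=[{"translation": [0, 0, -0.02], "twist": 0, "hand": 0}, {"translation": [0, 0, 0], "twist": 0, "hand": 0}, {"translation": [0, 0, 0], "twist": 0, "hand": 0}])

```text
time: 60.15
tool_pos: [0.4462, 0.0884, 0.0946]
tool_rot: [0.001, 0.757, 0.654, 0.001]
contact_force: [3.6, -0.0, 3.2]
gripper_width: 0.001
grasp_force: 1.9
```

Call:
apply_moves(targets=[{"translation": [0, 0, -0.02], "twist": 0, "hand": 0}, {"translation": [0, 0, 0], "twist": 0, "hand": 0}, {"translation": [0, 0, 0], "twist": 0, "hand": 0}])

```text
time: 60.45
tool_pos: [0.4452, 0.0883, 0.096]
tool_rot: [0.0, 0.757, 0.654, -0.0]
contact_force: [3.0, 1.0, 3.5]
gripper_width: -0.002
grasp_force: 1.5
```

Call:
apply_moves(targets=[{"translation": [0, 0, -0.02], "twist": 0, "hand": 0}, {"translation": [0, 0, 0], "twist": 0, "hand": 0}, {"translation": [0, 0, 0], "twist": 0, "hand": 0}])

```text
time: 60.75
tool_pos: [0.4447, 0.0883, 0.0977]
tool_rot: [-0.0, 0.757, 0.654, -0.001]
contact_force: [1.0, -0.4, 2.2]
gripper_width: 0.001
grasp_force: 1.0
```

Call:
apply_moves(targets=[{"translation": [0, 0, -0.02], "twist": 0, "hand": 0}, {"translation": [0, 0, 0], "twist": 0, "hand": 0}, {"translation": [0, 0, 0], "twist": 0, "hand": 0}])

```text
time: 61.05
tool_pos: [0.4444, 0.0884, 0.0994]
tool_rot: [-0.001, 0.757, 0.654, -0.001]
contact_force: [0.1, 0.1, -0.0]
gripper_width: 0.004
grasp_force: 0.0
```

The spring force falls away over 6 mm (z 0.093 to 0.099), so the button was fully pressed. I'll retreat and check the clamps once more.

Call:
apply_moves(targets=[{"translation": [0, 0, -0.3], "twist": 0, "hand": 0}, {"translation": [-0.2, 0, -0.4], "twist": 0, "hand": 0}, {"translation": [-0.2, 0, -0.4], "twist": 0, "hand": 0}, {"translation": [-0.2, 0, -0.4], "twist": 0, "hand": 0}, {"translation": [-0.2, 0, -0.4], "twist": 0, "hand": 0}, {"translation": [0, 0, 0], "twist": 0, "hand": 0}, {"translation": [0, 0, 0], "twist": 0, "hand": 0}, {"translation": [0, 0, 0], "twist": 0, "hand": 0}])

```text
time: 61.85
tool_pos: [0.4328, 0.0095, 0.2882]
tool_rot: [-0.001, 0.757, 0.654, -0.001]
contact_force: [0.6, 0.3, -0.1]
gripper_width: 0.0
grasp_force: 0.0
```

```bash
python3 - <<'E'
from h import *
print(mean_pose(2)[0],state()['time'],sh(-.043,0,.168),sh(.043,0,.168))
for c in ('side','wrist'):
    grab_frame(c)
    for q in ('clamp_front_grip','cover','tin1'):
        print(c,q,[(np.round(x['point'],3).tolist(),round(x['score'],2)) for x in recognise(c,q)[:4]])
E
```

```text
[0.43272413 0.00970587 0.28784268] 61.95 [0.5036721  0.18692029 0.168     ] [0.58875546 0.17439746 0.168     ]
side clamp_front_grip [([0.488, 0.198, 0.164], 0.76), ([0.518, 0.239, 0.075], 0.74)]
side cover []
side tin1 [([0.502, 0.25, 0.094], 0.52), ([0.482, 0.159, 0.088], 0.51), ([0.594, 0.24, 0.092], 0.5)]
wrist clamp_front_grip []
wrist cover [([0.541, 0.128, 0.133], 0.58), ([0.444, 0.084, 0.074], 0.38)]
wrist tin1 [([0.476, 0.14, 0.089], 0.43)]
```

The cover surface reads z 0.133 and the clamp 0.164, which match the expected home positions. Handing in.

```bash
python3 -c "
from plant import *
print(job_done())"
```

```text
the job is handed in; nothing more can be done
None
```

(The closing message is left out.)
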